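Plug the dropper bottle with the spring tongs

TASK

Take the spring tongs out of their wooden rest and squeeze them to pick the rubber plug out of the white medicine cup, never touching the plug with the gripper's own fingers. Push the plug fully home in the neck of the open amber bottle on the ice pack, its flange down flat on the rim, pressing gently because the glass is thin. Then let go of the plug, stand the tongs back in their rest, and leave everything else on the shelf where it is.

Things in the scene. Friction and masses are not known exactly. Their poses are not given: they have to be found in the camera images.
- tongs: Steel spring tongs, 126 mm long, 140 g, standing upright in the wooden rest, tips down. Origin: midway between the tips at their lower end; z up along the tongs, the jaws move along y. The tips (15 mm tall, 18 mm wide in x) are V-shaped and centre a round part; at rest a round part of 24 mm would fit between them and they measure 40 mm over their outsides. A cross bridge (16 mm in x, 22 mm in y) at z 116 to 126 mm joins the jaws.
- tongs_grip (a point): On the tongs' axis 90 mm above the tips, axes as the tongs: the place to grip, across y. A flat pad on each jaw reaches 18 mm up and down from here, 18 mm wide in x, outer faces 40 mm apart at rest. The jaws stay parallel and move in up to 10 mm each; springs push them out (0.9 N a pad per mm). Held 36 mm apart the tips are open; at about 25 mm they are shut on the plug.
- tongs_ledge (a point): On the tongs' axis 15 mm above the tips: underside of the inward ledge (4 mm thick) on each jaw. The ledges are 22 mm apart at rest; with the jaws shut on the plug's head they lie over its top and push it down, so the tips must be less than 15 mm below the top of the head when squeezed.
- plug: Black rubber plug for the bottle, standing stem down in the medicine cup. Origin: axis, underside of the flange; z up. Stem 12 mm diameter reaching 15 mm below the origin with a tapered foot, flange 20 mm diameter from z 0 to 3 mm, round head 14 mm diameter from z 3 to 19 mm. 14 g.
- cup: White plastic medicine cup, fixed, 48 mm tall, 54 mm across at the foot and 62 mm at the rim, wall 2 mm. Origin: centre of the underside. In it a ring stand (28 mm outside, 15 mm hole, top 20 mm above the underside) carries the plug by its flange. The larger of the two white cups.
- pack: Blue hard silicone ice pack, fixed, 100 x 80 x 25 mm, origin at the centre of its underside. The bottle stands at its middle.
- mouth (a point): Centre of the rim of the open amber glass bottle on the ice pack, 97 mm above the shelf; z up. Rim 27 mm outside, hole 14 mm. A seal in the neck stops the plug with its flange still about 6 mm above the rim; it must be pushed the rest of the way against about 8 N, and stays there.
- bottle: That open bottle: 72 mm tall, body 36 mm diameter, origin at the centre of its underside, z up. The soft pack lets it sink several mm under the push (it rises again afterwards), so how far down to go must be felt: once the flange lies on the rim the force rises above the 8 N. The thin glass breaks above 16 N in all.
- holder: Wooden rest of the tongs, fixed, 46 x 70 x 50 mm. Origin: centre of the underside; z up. Its open-topped well is 26 mm in its x and 52 mm in its y, the floor 6 mm above the underside; the tongs stand on the floor, their y along its y.
- mug: Stainless steel mug, 80 mm diameter, 88 mm tall, origin under its centre. Bystander.
- spare_cup: Smaller empty white cup, 48 mm diameter, 34 mm tall, origin under its centre. Bystander.
- pills: Closed white jar, 38 mm diameter, 55 mm tall, origin under its centre. Bystander.
- tape: White ring-shaped roll, 42 mm diameter, 22 mm tall, origin under its centre. Bystander.
- vial: Amber bottle with a black cap, 32 mm diameter, 75 mm tall, origin under its centre. Bystander.
- torch: Aluminium pocket torch lying down, 28 mm diameter, 120 mm long, origin under its middle. Bystander.
There are look-alikes about, which are no part of the job. What is meant by the tongs is not blue, and is the smaller of those in its own colour.

How it is judged:
By the outcome, as a careful person would: the job done as asked, in the order asked, and still so for the second after the job is handed in, with the robot touching nothing.
It also fails if it takes over 67 s, if anything falls off the work surface, if the arm or the gripper's body presses on something with over 40 N, if the wrist force passes 120 N, or if a joint passes its speed limit or range.

ROBOT

A 6-joint arm with a two-finger parallel gripper is mounted at the origin on the work surface. World frame = base frame: x ahead of the robot, y to its left, z up, the work surface at z = 0. Lengths are in m, angles in rad, forces in N, time in s.
With the tool pointing down it reaches from about 0.35 to 0.975 m from the base axis. Payload 4.9 kg.
Tool frame: the origin (TCP) lies midway between the tips of the shut fingers; the grasp point (between the pads) lies 19 mm behind it; z points along the fingers, y is the direction in which the jaws open and shut (so a half turn about z gives the same grasp; the last joint's range is limited). The gripper opens to 85 mm and grips with 20 to 120 N. Pads are 22 mm wide; open, the fingers measure 114 mm over their backs; the gripper's body (76 mm by 85 mm) begins 54 mm behind the grasp point. The pads swing forward as they close: fully open they stand 13 mm farther back than shut.
Start: joints at [-1.35, 0.053, 1.613, -0, 1.476, -0.119], TCP at [0.208, -0.589, 0.203] pointing down, gripper open.
Joint ranges: [-3.01, 3.01], [-1.01, 2.22], [0.06, 2.58], [-1.02, 4.17], [0.09, 2.62], [-3.14, 3.14]. Speed limits (rad/s): [2.57, 2.57, 3.14, 3.14, 3.14, 3.14].

INTERFACE

Orientations are given as a unit quaternion [w, x, y, z].
In Python, from plant import state, grab_frame, camera_info, job_done, cut_out gives the robot as it stands.
- The arm moves only by the tool step_arm, never from a script. Its argument "moves" is a list of rows, each a list of 7 numbers: the shift along the tool's x, y, z in m, then the turn, a rotation vector about the tool's x, y, z in rad, then the finger opening in m, from 0 to 0.0854. A call has 1 to 8 rows; each row shifts and turns the commanded pose from where the row before left it, along the tool's axes as they then stand; what a row does not reach is not made up. A row lasts 1/10 s, in which the tool goes at most 50 mm and 8.59 degrees, less where a joint would pass 70% of its speed; a pose out of reach is approached as far as the arm can. A call is refused whole if a number of a shift passes 0.05 or a number of a turn 0.15, either way. A call with a gripper value outside its range is refused whole. The fingers move at their own pace and stop on an object; the grip force is fixed at half the most. Time passes only in rows, so rows that do not move let the fingers close. It gives the time, the measured TCP pose, the force and the opening at its end, in the units of the state.
- state(): the state, without advancing time (a new reading comes with each control period).
- grab_frame(name): name is "side" or "top" or "wrist"; returns (picture, depth): 480x640x3 uint8, red, green, blue; 480x640 float32, m along the optical axis (not along the pixel's ray), 0 where there is no reading.
- camera_info(name): a dict with "intrinsics" (3x3 intrinsics, pixels), "dist_coeffs" ([k1, k2, p1, p2, k3] as OpenCV has them; the pictures are not rectified), "world_from_camera" (4x4, takes a point from camera to world coordinates). Camera axes: x right, y down, z forward; pixel columns grow to the right and rows downward; lengths in m; the calibration is good to about 2 mm. A picture is of the moment at which its call begins: read the wrist's pose just before it. camera_info takes no time and is no camera call; for the wrist camera it gives the pose at the moment of the call.
- job_done(): hands the job in, once; it reports no verdict.
Trained networks look in the newest picture that a camera, given by its name, has taken for a name from the list of things; names that differ only in an ending like _2 or _b are one class to them, and where a whole thing is asked for, a point or a joint stands for the part that bears it (a point fixed in the world has none). Each returns a list of dicts, best first, with "conf" (0 to 1); they miss things now and then, are a little off and sometimes report something else, mostly with a low value. They report only what shows in the picture. A call takes as long as a camera call. They do not tell look-alikes from the thing itself.
- cut_out(camera, query): "mask" (480x640 bool, what is visible of it) and "point" ([column, row] in pixels, amid what is visible of it).
The state is a dict: "time": time; "joint_pos": joint angles; "joint_vel": joint speeds; "joint_efforts": joint torques, N m; "tool_pos": TCP position; "tool_rot": TCP orientation; "contact_force": force on the tool from outside, world axes, zero at the start; "ft_torque": the same for the moment, N m; "gripper_width": opening from 0.0 (shut) to 1.0 (fully open).
Only numpy, scipy, OpenCV 4.12 (cv2) and the standard library are available. Lean on these libraries where they do the work, as an engineer would, in place of code of your own. Each camera call takes 0.05 s, during which the arm holds its last target.

## Working session

There is one attempt and no reset: what is moved stays moved. The work goes in short steps, Python scripts to look and compute and a tool call to move; the robot and the scene stay as the last step left them, time stands still between calls to the robot, and variables do not carry over. Pictures are saved under pics/ and viewed, and the job is handed in when it is done.

Besides the shell and the picture viewer there is one more tool, called after "Call:" by a JSON object that holds its "method" and its "body". step_arm: Moves the arm, as the interface text tells. Its arguments: {"type":"object","properties":{"moves":{"type":"array"}},"required":["moves"]}

```bash
mkdir -p pics; ls; cat > h.py <<'E'
import numpy as np, cv2
from plant import *
def save(n,p): cv2.imwrite('pics/'+n+'.png',p[:,:,::-1])
def world(cam,uv,z=None,depth=None,info=None):
    i=info or camera_info(cam);K=np.array(i['intrinsics']);T=np.array(i['world_from_camera'])
    uv=np.array(uv,float).reshape(-1,1,2)
    n=cv2.undistortPoints(uv,K,np.array(i['dist_coeffs'])).reshape(-1,2)
    r=np.c_[n,np.ones(len(n))]
    if depth is not None: return (r*np.array(depth).reshape(-1,1))@T[:3,:3].T+T[:3,3]
    d=r@T[:3,:3].T; s=(z-T[2,3])/d[:,2]
    return T[:3,3]+d*s[:,None]
def cloud(cam,dep,info=None):
    v,u=np.nonzero(dep>0)
    return np.c_[u,v],world(cam,np.c_[u,v],depth=dep[v,u],info=info)
E
python3 - <<'E'
from h import *
s=state();print(s)
for c in ['side','top','wrist']:
    p,d=grab_frame(c);save(c+'0',p);np.savez('/tmp/'+c+'0',p=p,d=d,T=camera_info(c)['world_from_camera'])
    print(c,np.round(camera_info(c)['world_from_camera'],3).tolist())
E
```

```text
pics
{'time': 0.0, 'joint_pos': array([-1.34998353e+00,  5.33557139e-02,  1.61429375e+00, -6.43442272e-06,
        1.47601162e+00, -1.19024540e-01]), 'joint_vel': array([-0.00147225, -0.00036897,  0.00098219,  0.00032615,  0.00113434,
        0.00032413]), 'joint_efforts': array([ 4.21459281e-04, -3.93675113e+01, -3.70178711e+01, -9.72399948e-05,
        6.91576468e-03, -2.46766353e-05]), 'tool_pos': array([ 0.20816661, -0.58858835,  0.20166395]), 'tool_rot': array([-1.03271010e-03,  9.85597944e-01,  1.69102403e-01, -5.58109130e-05]), 'contact_force': array([ 0.10132069, -0.16600668, -0.03431113]), 'ft_torque': array([-0.00569424,  0.01189003,  0.00138269]), 'gripper_width': 1.000184889789621}
side [[0.999, -0.019, 0.043, 0.576], [-0.046, -0.498, 0.866, -0.883], [0.005, -0.867, -0.498, 0.606], [0.0, 0.0, 0.0, 1.0]]
top [[-0.015, -0.984, 0.18, 0.469], [-1.0, 0.015, -0.003, -0.003], [0.0, -0.18, -0.984, 0.903], [0.0, 0.0, 0.0, 1.0]]
wrist [[0.333, -0.897, -0.292, 0.282], [-0.943, -0.317, -0.102, -0.56], [-0.001, 0.309, -0.951, 0.372], [0.0, 0.0, 0.0, 1.0]]
```

View pics/side0.png

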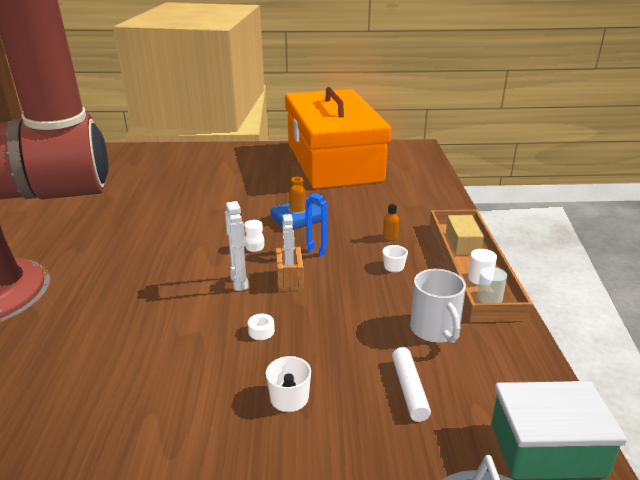

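View pics/top0.png

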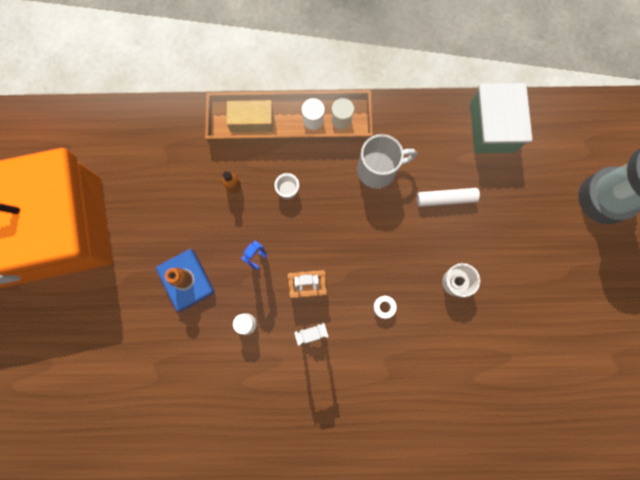

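View pics/wrist0.png

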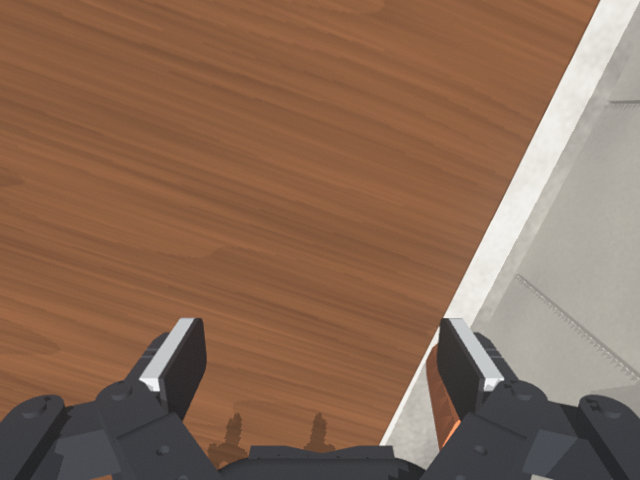

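The tongs candidates are:
- silver tongs in the wooden rest: top (307,283), side (289,240)
- taller free-standing silver tongs: top (312,335), side (237,245)
- blue tongs: top (255,255), side (317,225)

The cup candidates are the large cup with the plug at top (461,280) and the small one at top (287,186). The bottle candidates are the open one on the pack at top (180,278) and the capped vial at top (230,180). I choose the silver tongs in the rest, the large cup and the open bottle, and check them next.

```bash
cat > m.py <<'E'
from h import *
for c in ['top','side']:
    z=np.load('/tmp/%s0.npz'%c);d=z['d'];print(c,(d>0).mean())
    for q in ['tongs','holder','cup','plug','pack','bottle']:
        for r in cut_out(c,q)[:3]:
            m=r['mask']&(d>0)
            v,u=np.nonzero(m)
            if len(v)==0: print(q,r['conf'],r['point'],'nodepth');continue
            P=world(c,np.c_[u,v],depth=d[v,u])
            h=P[:,2]; t=P[h>np.percentile(h,98)-0.006]
            print(q,round(r['conf'],2),np.round(r['point']),len(v),'zmax',np.round(np.percentile(h,[2,50,98]),3),'topmean',np.round(t.mean(0),4),'ext',np.round(np.ptp(t,axis=0),3))
E
python3 m.py
python3 - <<'E'
import cv2
a=cv2.imread('pics/top0.png');b=cv2.imread('pics/side0.png')
x=cv2.resize(a[220:360,140:340],(600,420),interpolation=cv2.INTER_CUBIC)
cv2.imwrite('pics/crop_t.png',x)
x=cv2.resize(b[170:300,210:350],(646,600),interpolation=cv2.INTER_CUBIC)
cv2.imwrite('pics/crop_s.png',x)
E
```

```text
top 0.9960123697916666
tongs 0.83 [314. 337.] 390 zmax [0.002 0.16  0.164] topmean [0.4575 0.0078 0.1614] ext [0.025 0.029 0.008]
tongs 0.63 [254. 254.] 318 zmax [-0.001  0.116  0.128] topmean [0.6011 0.1115 0.1263] ext [0.023 0.021 0.006]
tongs 0.49 [308. 278.] 226 zmax [0.023 0.129 0.135] topmean [0.5485 0.0156 0.1323] ext [0.016 0.021 0.007]
holder 0.65 [308. 287.] 687 zmax [0.005 0.05  0.054] topmean [0.5483 0.0155 0.051 ] ext [0.05  0.071 0.084]
holder 0.46 [463. 282.] 813 zmax [0.002 0.02  0.049] topmean [ 0.5466 -0.2819  0.0476] ext [0.057 0.062 0.008]
cup 0.9 [462. 284.] 880 zmax [0.002 0.02  0.05 ] topmean [ 0.5539 -0.2813  0.0481] ext [0.059 0.062 0.008]
plug 0.42 [458. 278.] 80 zmax [0.021 0.037 0.042] topmean [ 0.5524 -0.2783  0.0397] ext [0.012 0.013 0.006]
pack 0.75 [182. 280.] 2207 zmax [0.004 0.025 0.097] topmean [0.5636 0.2557 0.0963] ext [0.026 0.026 0.009]
bottle 0.87 [177. 278.] 410 zmax [0.031 0.076 0.099] topmean [0.5634 0.2548 0.0965] ext [0.025 0.025 0.007]
side 0.9957779947916666
tongs 0.97 [238. 242.] 1389 zmax [-0.001  0.089  0.161] topmean [0.4595 0.003  0
[... 519 characters left out ...]
ean [0.759  0.1622 0.0729] ext [0.016 0.017 0.008]
cup 0.41 [292. 270.] 1008 zmax [-0.     0.035  0.051] topmean [0.551  0.0066 0.0495] ext [0.049 0.075 0.034]
plug 0.61 [287. 382.] 134 zmax [0.02  0.035 0.041] topmean [ 0.5535 -0.2824  0.038 ] ext [0.012 0.014 0.006]
plug 0.29 [290. 386.] 1869 zmax [0.002 0.029 0.048] topmean [ 0.5534 -0.2812  0.0457] ext [0.059 0.063 0.008]
pack 0.92 [294. 211.] 1176 zmax [0.001 0.026 0.096] topmean [0.5668 0.2224 0.0976] ext [0.044 0.247 0.042]
bottle 0.9 [298. 196.] 509 zmax [0.    0.062 0.097] topmean [0.5672 0.2514 0.0948] ext [0.023 0.024 0.008]
bottle 0.22 [290. 239.] 544 zmax [0.    0.093 0.132] topmean [0.5507 0.0114 0.1309] ext [0.016 0.025 0.008]
```

View pics/crop_t.png

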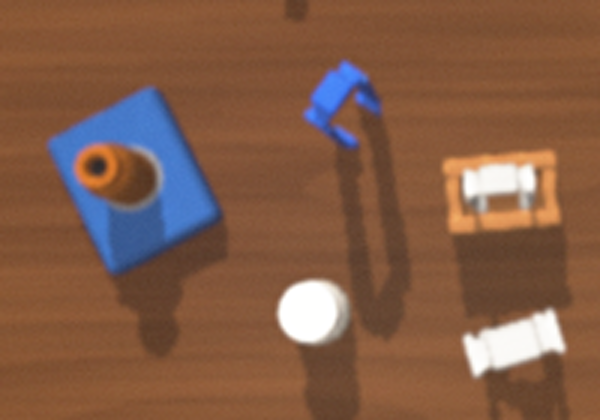

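View pics/crop_s.png

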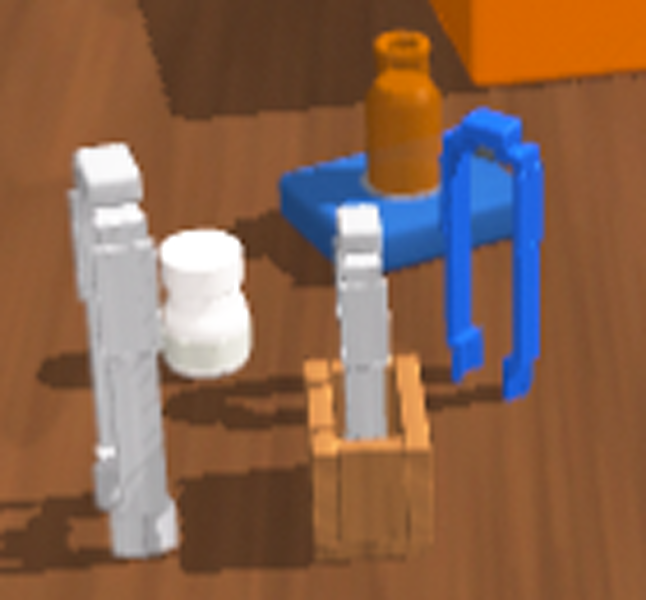

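```bash
cat >> h.py <<'E'
from scipy.spatial.transform import Rotation as Ro
def rect(P):
    (c,s,a)=cv2.minAreaRect((P[:,:2]*1000).astype(np.float32)); return np.round(c,1),np.round(s,1),round(a,1)
def circ(P):
    (c,r)=cv2.minEnclosingCircle((P[:,:2]*1000).astype(np.float32)); return np.round(c,1),round(r,1)
def toolR():
    q=state()['tool_rot'];return Ro.from_quat([q[1],q[2],q[3],q[0]])
def goto(target,yaw=None):
    """yaw: angle of tool x axis in world, tool down. prints shift in tool axes now, and rotvec"""
    s=state();R=toolR();d=np.array(target)-s['tool_pos']
    print('tcp',np.round(s['tool_pos'],4),'F',np.round(s['contact_force'],1),'w',round(s['gripper_width']*85.4,1),'t',s['time'])
    print('world d',np.round(d,4),'tool shift now',np.round(R.inv().apply(d),4))
    if yaw is not None:
        c,n=np.cos(yaw),np.sin(yaw)
        Rt=Ro.from_matrix(np.array([[c,n,0],[n,-c,0],[0,0,-1]]))
        print('rotvec',np.round((R.inv()*Rt).as_rotvec(),4),'shift after rot',np.round(Rt.inv().apply(d),4))
E
python3 - <<'E'
from h import *
for c in ['top','side']:
    z=np.load('/tmp/%s0.npz'%c);uv,P=cloud(c,z['d'])
    def sel(xy,r,z0,z1): return P[(np.hypot(*(P[:,:2]-xy).T)<r)&(P[:,2]>z0)&(P[:,2]<z1)]
    print(c)
    print('bridge',rect(sel((.549,.013),.05,.122,.14)))
    print('pads',rect(sel((.549,.013),.05,.085,.14)))
    print('rest',rect(sel((.549,.013),.06,.044,.056)))
    print('cuprim',circ(sel((.553,-.281),.05,.043,.055)))
    print('plug',circ(sel((.553,-.281),.015,.035,.043)))
    print('mouth',circ(sel((.565,.253),.03,.092,.101)))
    print('blue',rect(sel((.602,.109),.04,.1,.14)))
    print('tall',rect(sel((.458,.005),.04,.1,.18)))
    print('pack',rect(sel((.565,.253),.08,.02,.03)))
E
```

```text
top
bridge (array([548.6,  15.6]), array([15.7, 38.2]), 0.9)
pads (array([548.5,  15.7]), array([17.6, 39.4]), 2.6)
rest (array([549.6,  15.9]), array([46. , 69.8]), 4.2)
cuprim (array([ 553.3, -279.2]), 31.3)
plug (array([ 553.3, -279.3]), 7.5)
mouth (array([563.6, 255.9]), 13.2)
blue (array([601.5, 112.2]), array([18.5, 39.4]), 54.1)
tall (array([457.4,   8. ]), array([22.8, 51. ]), 15.4)
pack (array([564.1, 255.8]), array([99.7, 80.4]), 28.2)
side
bridge (array([550.7,  10.3]), array([15.7, 32.3]), 0.2)
pads (array([550.7,  14.2]), array([17.4, 45.9]), 4.9)
rest (array([550.9,  13.1]), array([46. , 73.1]), 4.2)
cuprim (array([ 553.1, -280.2]), 32.4)
plug (array([ 553.7, -282.3]), 7.5)
mouth (array([566.1, 253.1]), 14.1)
blue (array([603.9, 110.5]), array([23. , 43.5]), 49.6)
tall (array([459.1,   6.9]), array([23.3, 56.7]), 15.6)
pack (array([566.6, 252.5]), array([102.1,  82. ]), 23.5)
```

The crops show silver tongs in the wooden rest (top picture at 307,283), with their top at 0.132 m, i.e. 126 mm plus the 6 mm floor. The free silver pair is 0.16 m tall, so the choice holds. The rest is at (0.550, 0.015) with a yaw of about 4.2°.

```bash
python3 - <<'E'
from h import *
goto((.550,.015,.25),np.radians(4.2))
E
```

```text
tcp [ 0.2083 -0.5893  0.2029] F [-0.1  0.5  0.3] w 85.1 t 0.75
world d [0.3417 0.6043 0.0471] tool shift now [ 0.5235 -0.4558 -0.0471]
rotvec [ 1.000e-04 -0.000e+00  2.665e-01] shift after rot [ 0.385  -0.5776 -0.0471]
```

Call:
{"method": "step_arm", "body": {"moves": [[0,0,-0.02,0,0,0.133,0.07],[0,0,-0.02,0,0,0.133,0.07],[0.024,-0.036,-0.001,0,0,0,0.07],[0.024,-0.036,-0.001,0,0,0,0.07],[0.024,-0.036,-0.001,0,0,0,0.07],[0.024,-0.036,-0.001,0,0,0,0.07],[0.024,-0.036,-0.001,0,0,0,0.07],[0.024,-0.036,-0.001,0,0,0,0.07]]}}

```text
time: 1.55
tool_pos: [0.3366, -0.3617, 0.2491]
tool_rot: [0.0, 0.999, 0.037, 0.0]
contact_force: [0.6, -1.2, -0.6]
gripper_width: 0.816
```

Call:
{"method": "step_arm", "body": {"moves": [[0.024,-0.036,0,0,0,0,0.07],[0.024,-0.036,0,0,0,0,0.07],[0.024,-0.036,0,0,0,0,0.07],[0.024,-0.036,0,0,0,0,0.07],[0.024,-0.036,0,0,0,0,0.07],[0.024,-0.036,0,0,0,0,0.07],[0.024,-0.036,0,0,0,0,0.07]]}}

```text
time: 2.25
tool_pos: [0.4856, -0.0978, 0.2493]
tool_rot: [0.0, 0.999, 0.037, 0.0]
contact_force: [0.5, -1.1, 0.2]
gripper_width: 0.821
```

```bash
cat > w.py <<'E'
from h import *
import sys
goto((.550,.015,.25),np.radians(4.2))
i=camera_info('wrist');p,d=grab_frame('wrist');save(sys.argv[1],p)
np.savez('/tmp/'+sys.argv[1],p=p,d=d)
uv,P=cloud('wrist',d,i)
def sel(xy,r,z0,z1): return P[(np.hypot(*(P[:,:2]-xy).T)<r)&(P[:,2]>z0)&(P[:,2]<z1)]
for n,a in dict(bridge=((.549,.013),.05,.122,.14),pads=((.549,.013),.05,.085,.14),rest=((.549,.013),.06,.044,.056)).items():
    q=sel(*a); print(n,len(q), rect(q) if len(q)>5 else '')
E
python3 w.py w1
```

```text
tcp [ 0.4856 -0.0978  0.2493] F [ 0.5 -1.1  0.2] w 70.2 t 2.25
world d [0.0644 0.1128 0.0007] tool shift now [ 0.0725 -0.1078 -0.0007]
rotvec [ 0.0005 -0.0009  0.0006] shift after rot [ 0.0725 -0.1078 -0.0007]
bridge 808 (array([547.7,  17.2]), array([14.9, 38. ]), 3.3)
pads 1537 (array([547.9,  18. ]), array([17.4, 41. ]), 3.3)
rest 2373 (array([548.3,  18.1]), array([45.9, 70.8]), 4.2)
```

Call:
{"method": "step_arm", "body": {"moves": [[0.024,-0.036,0,0,0,0,0.07],[0.024,-0.036,0,0,0,0,0.07],[0.012,-0.018,0,0,0,0,0.07],[0,0,0,0,0,0,0.06],[0,0,0,0,0,0,0.06]]}}

```text
time: 2.8
tool_pos: [0.538, -0.0053, 0.2488]
tool_rot: [0.0, 0.999, 0.037, -0.0]
contact_force: [0.4, 0.1, -0.6]
gripper_width: 0.7
```

```bash
python3 w.py w2
```

```text
tcp [ 0.538  -0.0053  0.2488] F [ 0.4  0.1 -0.6] w 59.8 t 2.8
world d [0.012  0.0203 0.0012] tool shift now [ 0.0135 -0.0194 -0.0012]
rotvec [0.0004 0.0006 0.0014] shift after rot [ 0.0134 -0.0194 -0.0012]
bridge 685 (array([547.7,  16.9]), array([16.6, 33.7]), 4.6)
pads 1203 (array([548.1,  17.8]), array([17.6, 40. ]), 4.3)
rest 1591 (array([548.3,  17.9]), array([45.8, 69.5]), 4.2)
```

View pics/w2.png

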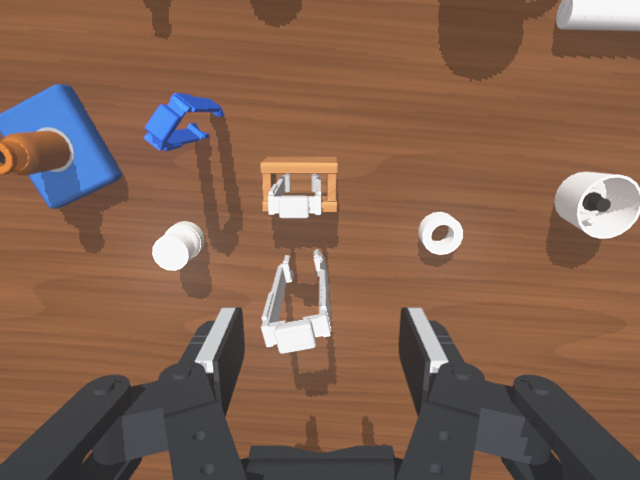

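Call:
{"method": "step_arm", "body": {"moves": [[0.0125,-0.0204,0.03,0,0,0,0.06],[0,0,0.03,0,0,0,0.06],[0,0,0.03,0,0,0,0.06],[0,0,0.01,0,0,0,0.06],[0,0,0,0,0,0,0.06],[0,0,0,0,0,0,0.06]]}}

```text
time: 3.45
tool_pos: [0.5499, 0.0152, 0.1505]
tool_rot: [0.0, 0.999, 0.036, 0.001]
contact_force: [0.0, -0.2, -0.2]
gripper_width: 0.701
```

```bash
python3 - <<'E'
from h import *
goto((.549,.016,.076),np.radians(4.2))
p,d=grab_frame('wrist');save('w3',p)
p,d=grab_frame('side');save('s3',cv2.resize(p[100:340,140:460],(800,600)))
p,d=grab_frame('top');save('t3',cv2.resize(p[180:400,200:420],(600,600)))
E
```

```text
tcp [0.5499 0.0152 0.1505] F [ 0.  -0.2 -0.2] w 59.9 t 3.45
world d [-0.0009  0.0008 -0.0745] tool shift now [-0.0009 -0.0009  0.0745]
rotvec [ 0.0004 -0.0021 -0.0006] shift after rot [-0.0008 -0.0009  0.0745]
```

View pics/w3.png

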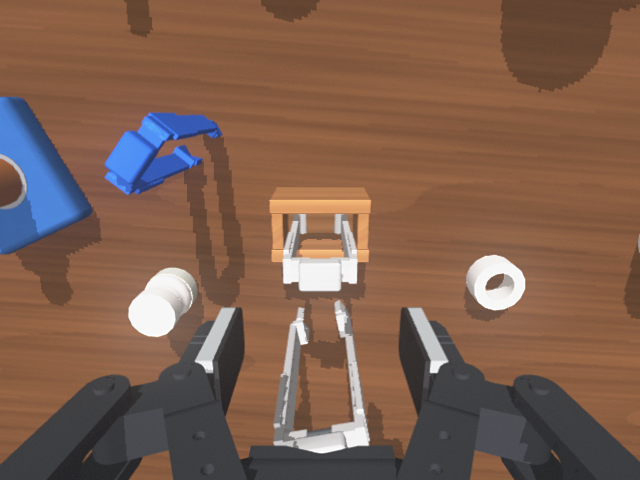

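View pics/s3.png

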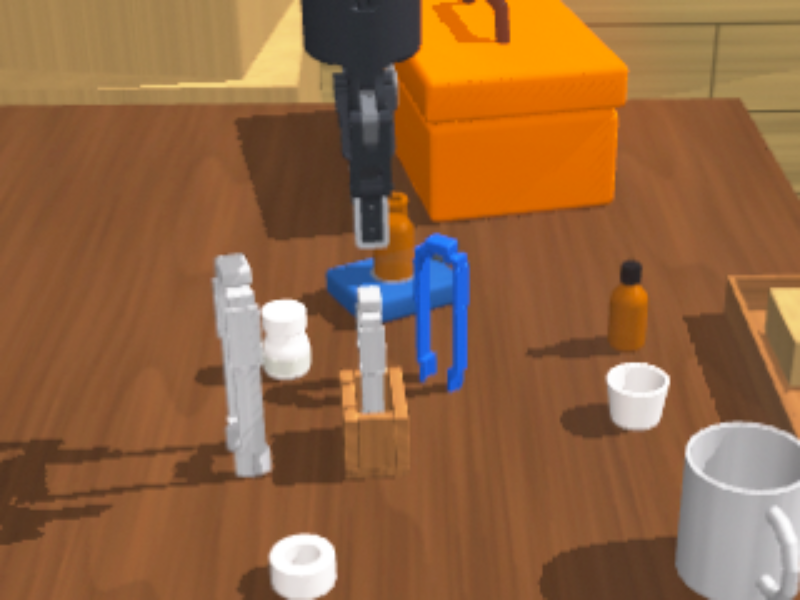

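The bridge is centred between the fingers (wrist picture at 320,275), and the free-standing tongs at (320,390) lie clear behind. I go down.

Call:
{"method": "step_arm", "body": {"moves": [[-0.0008,-0.0005,0.02,0,0.002,0,0.06],[0,0,0.02,0,0,0,0.06],[0,0,0.02,0,0,0,0.06],[0,0,0.013,0,0,0,0.06],[0,0,0.0015,0,0,0,0.06],[0,0,0,0,0,0,0.06]]}}

```text
time: 4.2
tool_pos: [0.5488, 0.0163, 0.075]
tool_rot: [0.0, 0.999, 0.037, 0.001]
contact_force: [-0.3, -0.8, 1.1]
gripper_width: 0.704
```

```bash
python3 - <<'E'
from h import *
goto((.549,.016,.076),np.radians(4.2))
i=camera_info('wrist')
p,d=grab_frame('wrist');save('w4',p)
uv,P=cloud('wrist',d,i)
q=P[(np.hypot(P[:,0]-.549,P[:,1]-.016)<.02)&(P[:,2]>.12)&(P[:,2]<.14)]
print(len(q),rect(q),q[:,2].max())
p,d=grab_frame('side');save('s4',cv2.resize(p[100:340,140:460],(800,600)))
E
```

```text
tcp [0.5488 0.0163 0.075 ] F [-0.3 -0.8  1.1] w 60.1 t 4.2
world d [ 0.0002 -0.0003  0.001 ] tool shift now [ 0.0001  0.0003 -0.001 ]
rotvec [ 0.0001 -0.0027  0.0005] shift after rot [ 0.0001  0.0003 -0.001 ]
4591 (array([547.8,  17.2]), array([17.3, 37.5]), 4.1) 0.1327038470622382
```

View pics/w4.png

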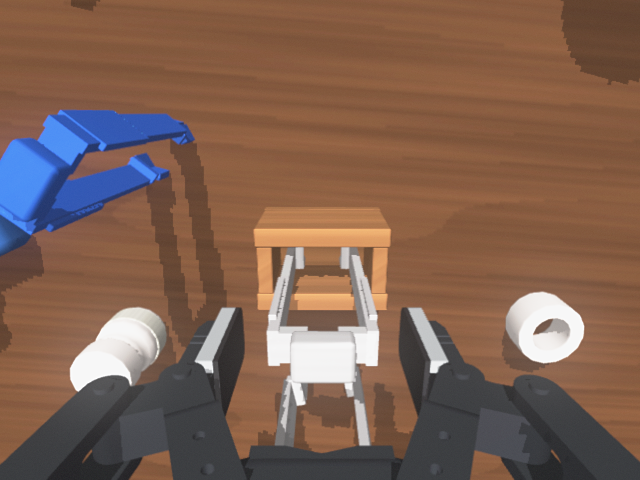

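View pics/s4.png

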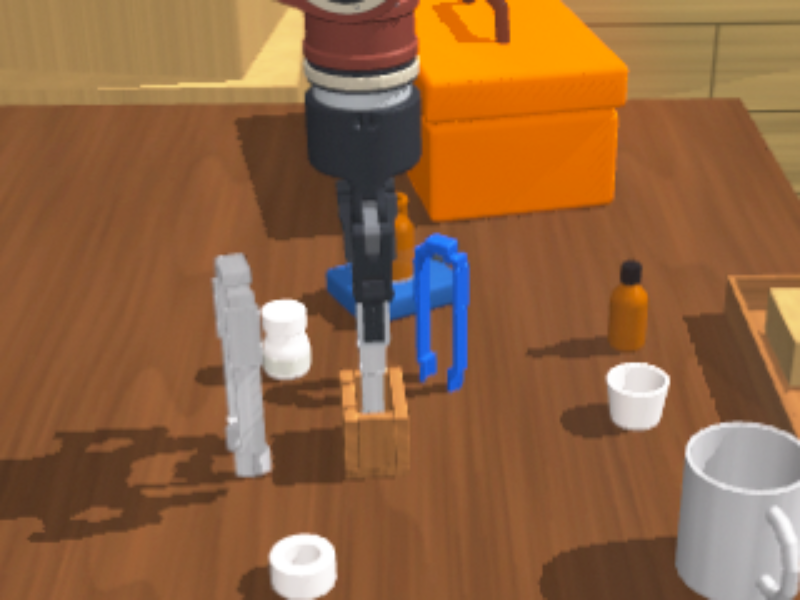

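The tongs stand centred between the pads (bridge at 322,357). I close to hold them with the tips open.

Call:
{"method": "step_arm", "body": {"moves": [[0,0,0,0,0,0,0.045],[0,0,0,0,0,0,0.04],[0,0,0,0,0,0,0.036],[0,0,0,0,0,0,0.034],[0,0,0,0,0,0,0.034],[0,0,0,0,0,0,0.034]]}}

```text
time: 4.9
tool_pos: [0.5493, 0.0163, 0.0756]
tool_rot: [0.0, 0.999, 0.037, 0.002]
contact_force: [-0.2, -0.4, 5.8]
gripper_width: 0.396
```

Call:
{"method": "step_arm", "body": {"moves": [[0,0,-0.005,0,0,0,0.034],[0,0,-0.01,0,0,0,0.034],[0,0,-0.015,0,0,0,0.034],[0,0,0,0,0,0,0.034],[0,0,0,0,0,0,0.034]]}}

```text
time: 5.4
tool_pos: [0.5489, 0.0163, 0.1053]
tool_rot: [0.0, 0.999, 0.037, 0.002]
contact_force: [-0.4, 0.6, -1.0]
gripper_width: 0.397
```

```bash
cat > l.py <<'E'
from h import *
import sys
s=state();goto((.549,.016,.076),np.radians(4.2))
i=camera_info('wrist')
p,d=grab_frame('wrist');save('w'+sys.argv[1],p)
uv,P=cloud('wrist',d,i)
t=s['tool_pos'];q=P[(np.hypot(P[:,0]-t[0],P[:,1]-t[1])<.02)&(P[:,2]>t[2]+.04)&(P[:,2]<t[2]+.07)]
if len(q): print(len(q),rect(q),'bridge top over TCP',q[:,2].max()-t[2],np.percentile(q[:,2],90)-t[2])
p,d=grab_frame('side');save('s'+sys.argv[1],cv2.resize(p[100:340,140:460],(800,600)))
E
python3 l.py 5
```

```text
tcp [0.5489 0.0163 0.1053] F [-0.4  0.6 -1. ] w 33.9 t 5.4
world d [ 0.0001 -0.0003 -0.0293] tool shift now [0.     0.0003 0.0293]
rotvec [ 0.0003 -0.0036  0.0005] shift after rot [0.0001 0.0003 0.0293]
6497 (array([549.4,  17.5]), array([37.6, 23.3]), 89.0) bridge top over TCP 0.06995316777337893 0.06393199130533514
```

View pics/w5.png

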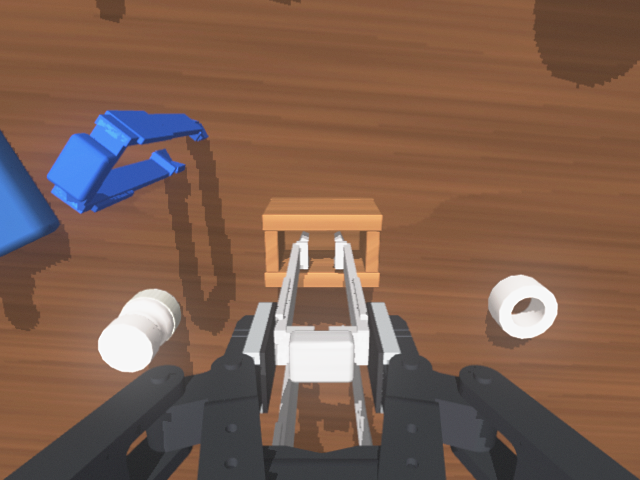

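View pics/s5.png

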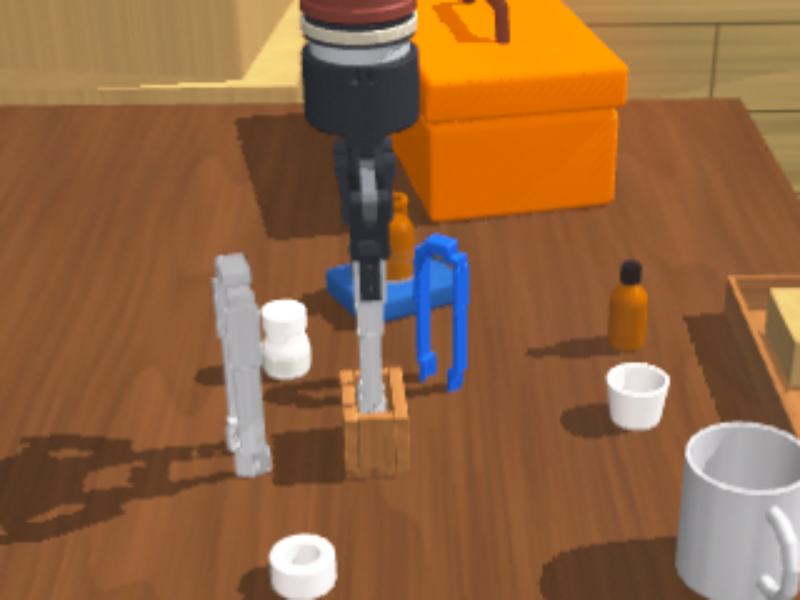

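Call:
{"method": "step_arm", "body": {"moves": [[0,0,-0.02,0,0,0,0.034],[0,0,-0.025,0,0,0,0.034],[0,0,-0.02,0,0,0,0.034],[0,0.03,0,0,0,0,0.034],[0,0.04,0,0,0,0,0.034],[0,0.04,0,0,0,0,0.034],[0,0.04,0,0,0,0,0.034],[0,0.04,0,0,0,0,0.034]]}}

```text
time: 6.3
tool_pos: [0.5617, -0.1745, 0.1686]
tool_rot: [-0.0, 0.999, 0.037, 0.001]
contact_force: [0.4, -0.3, -2.0]
gripper_width: 0.4
```

Call:
{"method": "step_arm", "body": {"moves": [[0,0.04,0,0,0,0,0.034],[0,0.03,0,0,0,0,0.034],[0.02,0.02,0,0,0,0,0.034],[0,0.01,0,0,0,0,0.034],[0,0,0,0,0,0,0.034],[0,0,0,0,0,0,0.034]]}}

```text
time: 6.9
tool_pos: [0.5889, -0.2706, 0.1687]
tool_rot: [-0.001, 0.999, 0.037, 0.0]
contact_force: [0.6, 0.8, -1.7]
gripper_width: 0.399
```

```bash
python3 - <<'E'
from h import *
s=state();goto((.553,-.280,.17),np.radians(4.2))
t=s['tool_pos']
for c in ['wrist','top','side']:
    i=camera_info(c);p,d=grab_frame(c);save(c+'6',p);np.savez('/tmp/%s6'%c,p=p,d=d)
    uv,P=cloud(c,d,i)
    def sel(xy,r,z0,z1): return P[(np.hypot(*(P[:,:2]-xy).T)<r)&(P[:,2]>z0)&(P[:,2]<z1)]
    for n,a in dict(bridge=(t[:2],.03,t[2]+.045,t[2]+.064),tips=(t[:2],.03,t[2]-.075,t[2]-.05),head=((.553,-.281),.014,.034,.044),rim=((.553,-.281),.04,.044,.052)).items():
        q=sel(*a);
        if len(q)>8: print(c,n,len(q),rect(q),circ(q),'z',np.round(np.percentile(q[:,2],[1,99]),4))
E
```

```text
tcp [ 0.5889 -0.2706  0.1687] F [ 0.6  0.8 -1.7] w 34.0 t 6.9
world d [-0.0359 -0.0094  0.0013] tool shift now [-0.0365  0.0068 -0.0013]
rotvec [-0.0013 -0.0007  0.0007] shift after rot [-0.0365  0.0068 -0.0013]
wrist bridge 6027 (array([ 588.2, -270.2]), array([23.4, 58. ]), 4.3) (array([ 594.5, -269.7]), 29.0) z [0.214  0.2323]
wrist tips 688 (array([ 589.7, -268.6]), array([20.2, 33.3]), 4.1) (array([ 592.3, -268.5]), 17.1) z [0.0976 0.1181]
wrist head 225 (array([ 551.8, -277.2]), array([13.6, 12.8]), 4.3) (array([ 551.6, -277.1]), 7.1) z [0.0347 0.0393]
wrist rim 462 (array([ 550.4, -282. ]), array([51.7, 61.3]), 81.2) (array([ 551.2, -277.2]), 31.0) z [0.0441 0.0481]
top bridge 12 (array([ 579. , -247.7]), array([10.6,  3.1]), 56.8) (array([ 579. , -247.7]), 5.5) z [0.2152 0.2288]
top tips 54 (array([ 587.3, -268.6]), array([31.7, 16.9]), 69.5) (array([ 589.6, -269.5]), 15.9) z [0.0981 0.1183]
top head 46 (array([ 552.4, -279.6]), array([13.8, 11.8]), 89.0) (array([ 552.6, -279.4]), 7.1) z [0.0345 0.0435]
top rim 109 (array([ 554.6, -275. ]), array([51.8, 61.2]), 69.1) (array([ 553. , -278.4]), 30.8) z [0.0442 0.0518]
side bridge 133 (array([ 582.1, -275.9]), array([20.2, 55.3]), 28.8) (array([ 587. , -273.2]), 28.0) z [0.214  0.2319]
side tips 203 (array([ 587.8, -276.5]), array([18.2, 33.9]), 38.7) (array([ 591.1, -273.9]), 17.6) z [0.0974 0.1183]
side head 78 (array([ 553.7, -280.8]), array([13.8, 14.3]), 43.5) (array([ 552.8, -280.4]), 8.2) z [0.034  0.0403]
side rim 283 (array([ 553.7, -280.6]), array([61.9, 60.6]), 62.1) (array([ 552.5, -280.4]), 32.2) z [0.0441 0.0497]
```

View pics/wrist6.png

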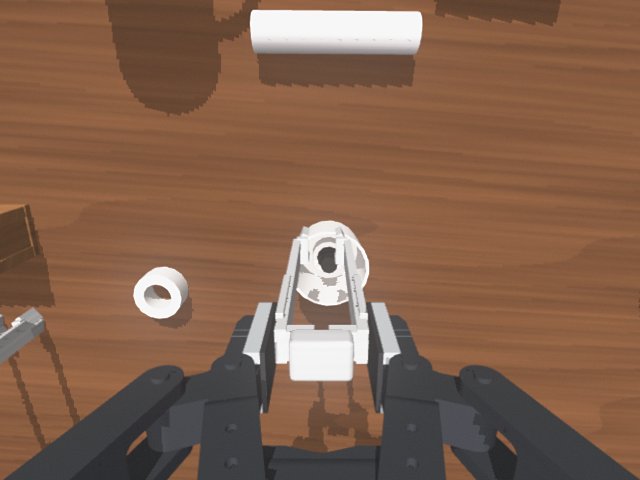

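View pics/side6.png

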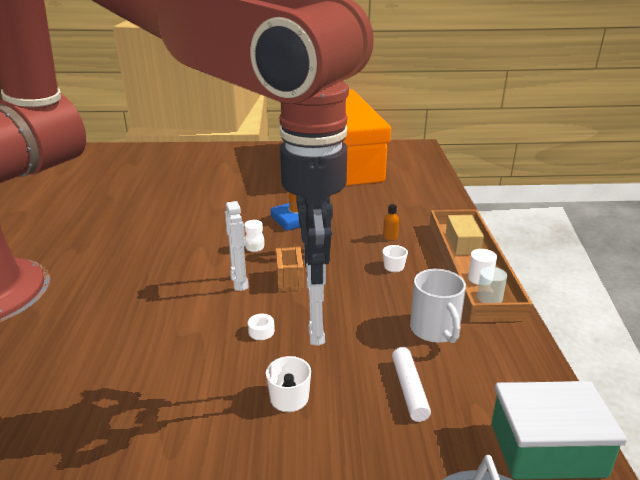

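Call:
{"method": "step_arm", "body": {"moves": [[-0.02,0.003,0,0,0,0,0.034],[-0.0175,0.0029,0,0,0,0,0.034],[0,0,0.02,0,0,0,0.034],[0,0,0.02,0,0,0,0.034],[0,0,0,0,0,0,0.034],[0,0,0,0,0,0,0.034]]}}

```text
time: 7.65
tool_pos: [0.5524, -0.2793, 0.1294]
tool_rot: [-0.0, 0.999, 0.037, 0.001]
contact_force: [-0.7, -0.4, -1.2]
gripper_width: 0.395
```

```bash
cat > c.py <<'E'
from h import *
import sys
k=sys.argv[1]
s=state();goto((.553,-.280,.0955),np.radians(4.2))
t=s['tool_pos']
for c in ['wrist','side','top']:
    i=camera_info(c);p,d=grab_frame(c);save(c+k,p);np.savez('/tmp/%s%s'%(c,k),p=p,d=d)
    uv,P=cloud(c,d,i)
    hsv=cv2.cvtColor(p,cv2.COLOR_RGB2HSV)
    V=hsv[uv[:,1],uv[:,0],2]
    for n,a in dict(bridge=(t[:2],.03,t[2]+.045,t[2]+.064,100,256),tips=(t[:2],.026,t[2]-.078,t[2]-.05,100,256),head=((.553,-.280),.014,.034,.044,0,70),).items():
        q=P[(np.hypot(*(P[:,:2]-a[0]).T)<a[1])&(P[:,2]>a[2])&(P[:,2]<a[3])&(V>=a[4])&(V<a[5])]
        if len(q)>8: print(c,n,len(q),rect(q),'z',np.round(np.percentile(q[:,2],[1,99]),4))
p=cv2.imread('pics/side%s.png'%k);cv2.imwrite('pics/sc%s.png'%k,cv2.resize(p[300:430,220:360],(646,600),interpolation=cv2.INTER_CUBIC))
p=cv2.imread('pics/wrist%s.png'%k);cv2.imwrite('pics/wc%s.png'%k,cv2.resize(p[170:350,220:440],(733,600),interpolation=cv2.INTER_CUBIC))
E
python3 c.py 7
```

```text
tcp [ 0.5524 -0.2793  0.1294] F [-0.7 -0.4 -1.2] w 33.7 t 7.65
world d [ 0.0006 -0.0007 -0.0339] tool shift now [0.0005 0.0007 0.0339]
rotvec [-0.0005 -0.0015  0.0012] shift after rot [0.0005 0.0007 0.0339]
wrist bridge 4343 (array([ 551.5, -279. ]), array([23.5, 57.6]), 4.1) z [0.1748 0.1928]
wrist tips 688 (array([ 553.9, -277.2]), array([20.3, 33.2]), 4.9) z [0.0575 0.0788]
side bridge 62 (array([ 555.8, -301.9]), array([21.9,  8.4]), 7.2) z [0.1747 0.1888]
side tips 189 (array([ 557.1, -283.8]), array([19.3, 32.1]), 3.6) z [0.0593 0.079 ]
side head 64 (array([ 552.8, -281.6]), array([13. , 11.1]), 90.0) z [0.0346 0.0399]
top tips 38 (array([ 551.5, -275.6]), array([31.5, 17. ]), 56.1) z [0.0611 0.0793]
```

View pics/wc7.png

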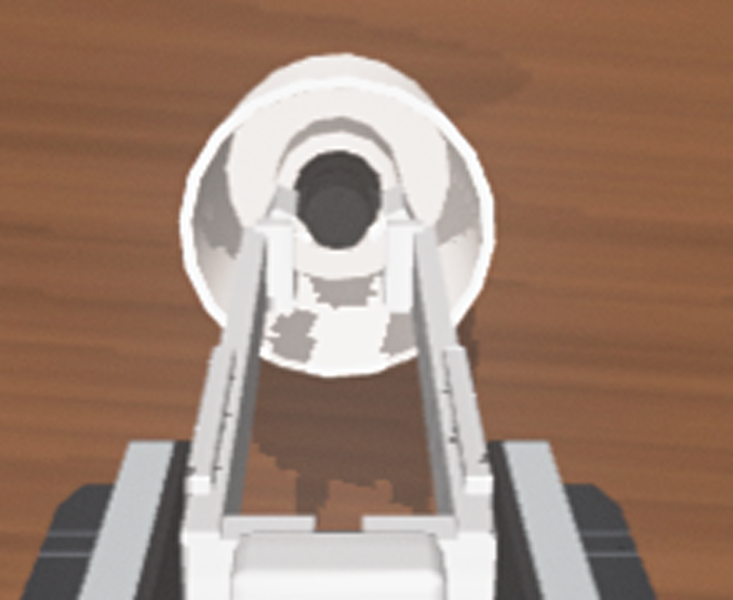

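View pics/sc7.png

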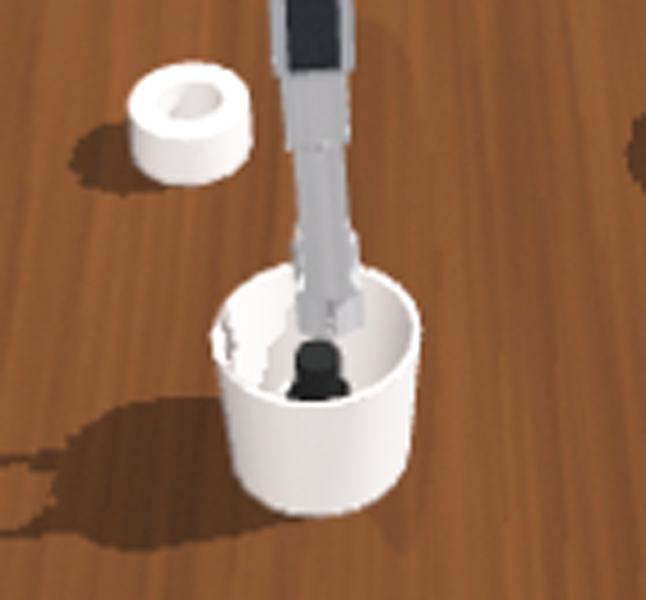

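```bash
python3 - <<'E'
from h import *
t=state()['tool_pos']
for c in ['wrist','side']:
    z=np.load('/tmp/%s7.npz'%c);i=camera_info(c);uv,P=cloud(c,z['d'],i)
    V=cv2.cvtColor(z['p'],cv2.COLOR_RGB2HSV)[uv[:,1],uv[:,0]]
    for a in np.arange(.056,.19,.008):
        q=P[(np.hypot(*(P[:,:2]-t[:2]).T)<.026)&(P[:,2]>a)&(P[:,2]<a+.008)&(V[:,2]>90)&(V[:,1]<60)]
        if len(q)>8: print(c,round(a,3),len(q),'x',np.round(np.percentile(q[:,0],[3,97])*1000,1),'y',np.round(np.percentile(q[:,1],[3,97])*1000,1))
E
```

```text
wrist 0.056 56 x [547.4 565.8] y [-291.  -264.5]
wrist 0.064 72 x [546.9 565.8] y [-290.5 -265.3]
wrist 0.072 541 x [547.6 564.1] y [-291.4 -264.3]
wrist 0.08 103 x [548.5 563.1] y [-294.  -261.5]
wrist 0.088 115 x [548.6 562.7] y [-294.  -261.7]
wrist 0.096 120 x [548.6 562.4] y [-293.9 -261.5]
wrist 0.104 150 x [547.9 562.2] y [-293.9 -261.5]
wrist 0.112 163 x [547.9 562. ] y [-293.9 -261.6]
wrist 0.12 170 x [547.7 561.8] y [-294.1 -261.6]
wrist 0.128 178 x [547.9 563.1] y [-294.1 -261.1]
wrist 0.136 251 x [547.9 563.2] y [-294. -261.]
wrist 0.144 308 x [547.8 562.9] y [-294. -261.]
wrist 0.152 291 x [550.9 562.7] y [-294.1 -261. ]
wrist 0.16 555 x [554.6 565. ] y [-300.3 -256.6]
wrist 0.168 1788 x [545.1 564.9] y [-299.6 -257.4]
wrist 0.176 1363 x [545.6 565. ] y [-300.3 -256.8]
wrist 0.184 2617 x [545.  564.9] y [-299.2 -257.4]
side 0.056 43 x [547.8 566.9] y [-296.6 -269.4]
side 0.064 88 x [547.4 567. ] y [-296.4 -269.4]
side 0.072 64 x [548.  565.8] y [-299.2 -269.8]
side 0.08 47 x [551.6 564.7] y [-299.  -295.7]
side 0.088 48 x [551.8 563.6] y [-299.4 -295.4]
side 0.096 52 x [550.7 563.8] y [-298.9 -295.7]
side 0.104 48 x [551.  562.6] y [-299.  -295.3]
side 0.112 53 x [550.  562.8] y [-299.5 -296.1]
side 0.12 52 x [550.2 562.9] y [-299.1 -295.2]
side 0.128 63 x [548.  564.5] y [-299.9 -295.8]
side 0.136 70 x [548.1 564.6] y [-299.8 -296.1]
side 0.144 70 x [547.1 563.6] y [-300.5 -296.1]
side 0.152 25 x [548.2 562.7] y [-304.2 -296.9]
side 0.16 31 x [545.4 565.3] y [-305.8 -302.5]
side 0.168 25 x [545.7 566.5] y [-305.3 -300.9]
side 0.176 22 x [545.4 565.9] y [-304.7 -300.5]
side 0.184 14 x [544.8 564.4] y [-305.6 -301.3]
```

Call:
{"method": "step_arm", "body": {"moves": [[-0.0012,0,0,0,-0.017,0,0.034],[-0.0012,0,0,0,-0.016,0,0.034],[0,0,0,0,0,0,0.034],[0,0,0,0,0,0,0.034]]}}

```text
time: 8.2
tool_pos: [0.5505, -0.2802, 0.1295]
tool_rot: [0.001, 0.999, 0.037, -0.015]
contact_force: [-0.6, 0.0, -1.1]
gripper_width: 0.395
```

```bash
python3 c.py 8; cat > d.py <<'E'
from h import *
import sys
k=sys.argv[1]
t=state()['tool_pos']
for c in ['wrist','side']:
    z=np.load('/tmp/%s%s.npz'%(c,k));i=camera_info(c);uv,P=cloud(c,z['d'],i)
    V=cv2.cvtColor(z['p'],cv2.COLOR_RGB2HSV)[uv[:,1],uv[:,0]]
    for a,b in [(-.075,-.056),(-.05,-.03),(-.03,-.01),(0.005,.018)]:
        q=P[(np.hypot(*(P[:,:2]-t[:2]).T)<.026)&(P[:,2]>t[2]+a)&(P[:,2]<t[2]+b)&(V[:,2]>90)&(V[:,1]<60)]
        if len(q)>8: print(c,round(a,3),len(q),'x',np.round(np.percentile(q[:,0],[3,97])*1000,1),'y',np.round(np.percentile(q[:,1],[3,97])*1000,1),'zmin',np.round(np.percentile(q[:,2],[0,1,2,5]),4))
    # bridge top: brightest near top
    q=P[(np.hypot(*(P[:,:2]-t[:2]).T)<.012)&(P[:,2]>t[2]+.04)&(P[:,2]<t[2]+.066)&(V[:,2]>180)]
    if len(q): print('bridge z',np.round(np.percentile(q[:,2],[50,90,97]),4),rect(q))
E
python3 d.py 8
```

```text
tcp [ 0.5505 -0.2802  0.1295] F [-0.6  0.  -1.1] w 33.8 t 8.2
world d [ 0.0025  0.0002 -0.034 ] tool shift now [ 0.0036 -0.      0.0339]
rotvec [0.     0.031  0.0007] shift after rot [ 0.0025 -0.      0.034 ]
wrist bridge 4349 (array([ 551.6, -279.7]), array([23.4, 57.3]), 4.3) z [0.1749 0.1928]
wrist tips 685 (array([ 551.2, -278.8]), array([20.1, 32.8]), 10.1) z [0.0579 0.0786]
side bridge 54 (array([ 555.1, -304.5]), array([21.1,  4.2]), 1.3) z [0.1749 0.1881]
side tips 189 (array([ 552.7, -283.5]), array([18.8, 33.3]), 5.0) z [0.0581 0.0789]
side head 61 (array([ 553.1, -282.9]), array([11.3, 12.3]), 26.9) z [0.035  0.0412]
top tips 41 (array([ 547.1, -276.6]), array([32. , 16.6]), 61.6) z [0.0582 0.0791]
wrist -0.075 196 x [541.7 560.1] y [-290.6 -264.7] zmin [0.056  0.0571 0.0575 0.0582]
wrist -0.05 292 x [544.  558.1] y [-293.9 -261.5] zmin [0.0793 0.0796 0.0801 0.0808]
wrist -0.03 362 x [544.3 558.2] y [-293.9 -261.4] zmin [0.0994 0.0999 0.1003 0.1011]
wrist 0.005 431 x [544.9 560.2] y [-294.  -260.8] zmin [0.1344 0.1344 0.1346 0.1353]
bridge z [0.1827 0.1836 0.184 ] (array([ 550.6, -280.1]), array([16.7, 24. ]), 3.7)
side -0.075 143 x [542.5 561.7] y [-297.4 -271.9] zmin [0.0568 0.058  0.0582 0.0589]
side -0.05 130 x [544.5 559.6] y [-299.3 -267.8] zmin [0.0798 0.0801 0.0804 0.0809]
side -0.03 137 x [547.  560.1] y [-299.6 -295.4] zmin [0.0994 0.0996 0.0999 0.1002]
side 0.005 114 x [545.7 562.1] y [-300.1 -295.9] zmin [0.1345 0.1346 0.1347 0.1353]
```

View pics/sc8.png

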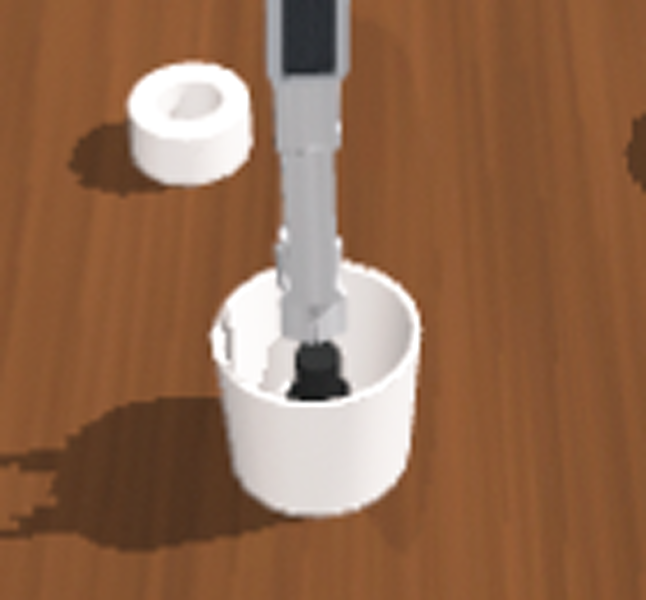

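View pics/wc8.png

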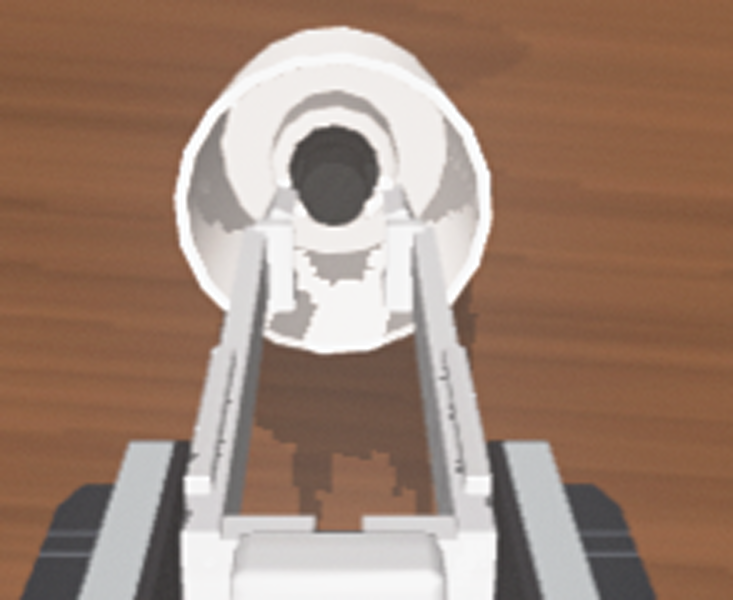

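Call:
{"method": "step_arm", "body": {"moves": [[0.001,-0.0005,0.008,0,0,0,0.034],[0.0009,0,0.008,0,0,0,0.034],[0,0,0.008,0,0,0,0.034],[0,0,0.0073,0,0,0,0.034],[0,0,0,0,0,0,0.034],[0,0,0,0,0,0,0.034]]}}

```text
time: 8.95
tool_pos: [0.5509, -0.2795, 0.0976]
tool_rot: [0.0, 0.999, 0.037, -0.016]
contact_force: [-0.8, -1.0, -0.8]
gripper_width: 0.398
```

```bash
python3 c.py 9;python3 d.py 9
```

```text
tcp [ 0.5509 -0.2795  0.0976] F [-0.8 -1.  -0.8] w 34.0 t 8.95
world d [ 0.0021 -0.0005 -0.0021] tool shift now [0.0021 0.0006 0.002 ]
rotvec [-0.0005  0.0316  0.0005] shift after rot [0.002  0.0006 0.0021]
wrist bridge 4331 (array([ 551.3, -279.3]), array([25. , 57.4]), 4.1) z [0.143  0.1608]
wrist tips 1229 (array([ 546.6, -286.2]), array([39.3, 42.1]), 19.8) z [0.0197 0.0461]
side bridge 52 (array([ 555.4, -303.5]), array([21.5,  4.3]), 0.6) z [0.1434 0.1554]
side tips 305 (array([ 545.1, -278.1]), array([46.6, 39.7]), 85.8) z [0.0199 0.0471]
top tips 96 (array([ 544., -281.]), array([42.2, 28.9]), 62.7) z [0.0196 0.0471]
wrist -0.075 634 x [527.5 561.5] y [-305.4 -265.8] zmin [0.0237 0.024  0.0242 0.025 ]
wrist -0.05 288 x [545.8 559.3] y [-293.6 -261.3] zmin [0.0488 0.0488 0.0489 0.0503]
wrist -0.03 371 x [545.1 559.4] y [-293.6 -261.1] zmin [0.0687 0.0689 0.0692 0.07  ]
wrist 0.005 443 x [545.7 561.5] y [-293.7 -260.5] zmin [0.1037 0.1039 0.104  0.1043]
bridge z [0.152  0.1529 0.1533] (array([ 552. , -279.9]), array([16.8, 23.8]), 3.5)
side -0.075 178 x [527.4 563.7] y [-296.  -256.6] zmin [0.0238 0.024  0.0241 0.0248]
side -0.05 112 x [548.1 560.4] y [-299.1 -295.4] zmin [0.0487 0.0488 0.0491 0.0499]
side -0.03 126 x [547.6 560.7] y [-299.1 -294.6] zmin [0.0687 0.0689 0.069  0.0697]
side 0.005 112 x [546.  562.6] y [-300. -296.] zmin [0.1037 0.1038 0.1038 0.1041]
```

View pics/sc9.png

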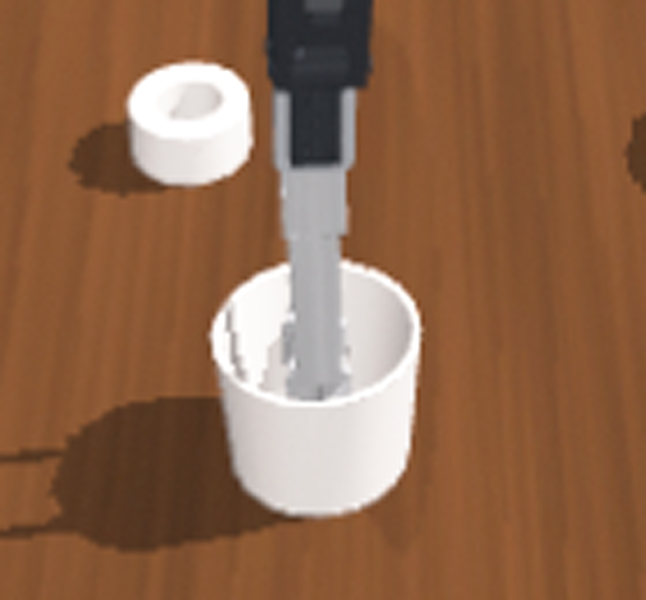

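View pics/wc9.png

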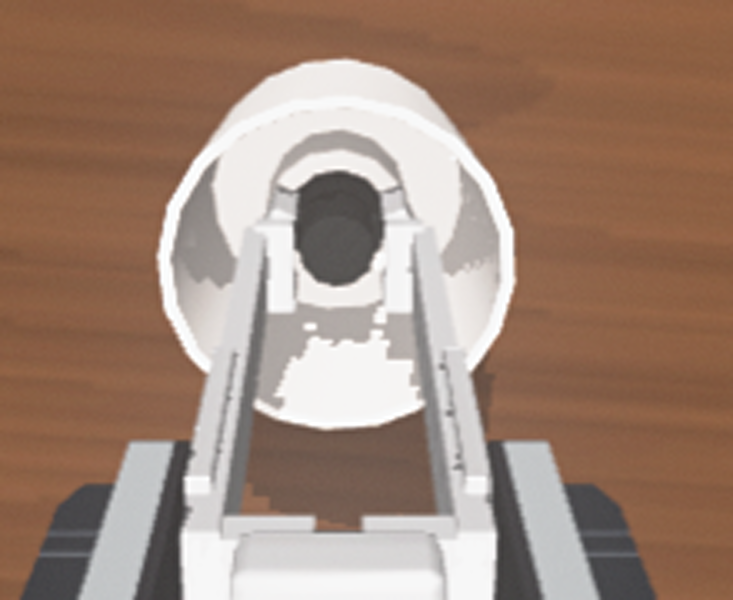

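The tips straddle the head (wrist crop, head at 338,225, evenly between the jaws), at about 0.026 m. I squeeze.

Call:
{"method": "step_arm", "body": {"moves": [[0,0,0,0,0,0,0.031],[0,0,0,0,0,0,0.028],[0,0,0,0,0,0,0.025],[0,0,0,0,0,0,0.023],[0,0,0,0,0,0,0.022],[0,0,0,0,0,0,0.022],[0,0,0,0,0,0,0.022]]}}

```text
time: 9.8
tool_pos: [0.5515, -0.2798, 0.0987]
tool_rot: [0.001, 0.999, 0.037, -0.015]
contact_force: [0.2, 0.2, 2.4]
gripper_width: 0.269
```

```bash
python3 c.py 10;python3 d.py 10
```

```text
tcp [ 0.5515 -0.2798  0.0987] F [0.2 0.2 2.4] w 23.0 t 9.8
world d [ 0.0015 -0.0002 -0.0032] tool shift now [0.0016 0.0003 0.0032]
rotvec [0.0006 0.0302 0.0005] shift after rot [0.0015 0.0003 0.0032]
wrist bridge 4282 (array([ 552.7, -280.3]), array([23.3, 44.7]), 4.6) z [0.144  0.1625]
wrist tips 1214 (array([ 547. , -288.6]), array([37.6, 38.3]), 19.0) z [0.0214 0.0473]
side bridge 48 (array([ 555.4, -299.5]), array([21.6,  4.6]), 3.5) z [0.1439 0.1542]
side tips 275 (array([ 545.2, -275. ]), array([39.9, 37.9]), 88.6) z [0.0211 0.0482]
top tips 95 (array([ 541.8, -281.9]), array([40.4, 27.1]), 67.5) z [0.0208 0.0481]
wrist -0.075 705 x [533.3 561.1] y [-305.2 -269.3] zmin [0.0237 0.024  0.0243 0.0253]
wrist -0.05 242 x [545.9 559.1] y [-289.6 -265.1] zmin [0.0488 0.0491 0.0495 0.0505]
wrist -0.03 353 x [545.2 559.1] y [-289.4 -265.1] zmin [0.0687 0.0689 0.0692 0.0701]
wrist 0.005 393 x [546.6 561.1] y [-289.6 -264.5] zmin [0.1037 0.104  0.1042 0.1046]
bridge z [0.151  0.1519 0.1522] (array([ 551.8, -278.4]), array([16.9, 21. ]), 3.5)
side -0.075 199 x [527.2 562.5] y [-292.5 -256.1] zmin [0.024  0.024  0.0242 0.0249]
side -0.05 116 x [546.2 560.2] y [-295.5 -273.9] zmin [0.049  0.0491 0.0492 0.0496]
side -0.03 125 x [547.6 560.7] y [-295.  -290.9] zmin [0.0693 0.0695 0.0699 0.0703]
side 0.005 116 x [545.8 562.7] y [-296.1 -291.5] zmin [0.1037 0.1038 0.1039 0.1042]
```

View pics/wc10.png

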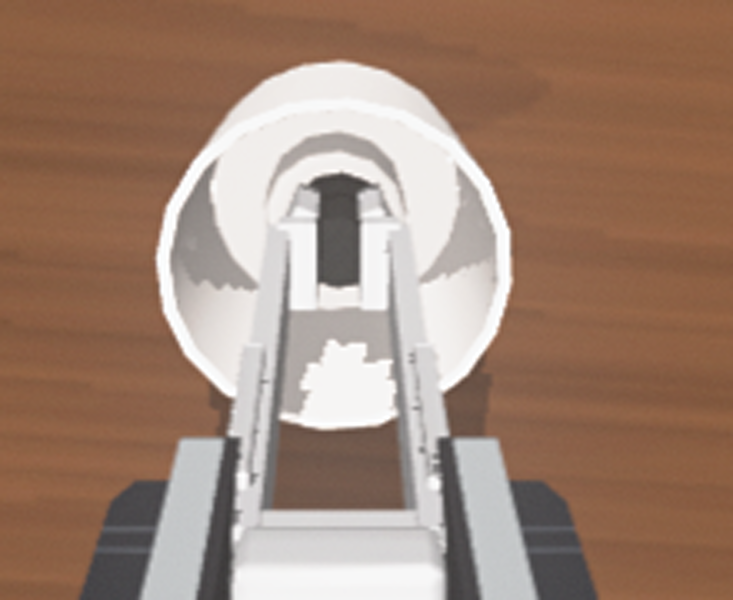

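Call:
{"method": "step_arm", "body": {"moves": [[0,0,-0.005,0,0,0,0.022],[0,0,-0.01,0,0,0,0.022],[0,0,-0.02,0,0,0,0.022],[0,0,-0.02,0,0,0,0.022],[0,0,-0.015,0,0,0,0.022],[0,0,0,0,0,0,0.022],[0,0,0,0,0,0,0.022]]}}

```text
time: 10.65
tool_pos: [0.5532, -0.2794, 0.1679]
tool_rot: [0.001, 0.999, 0.037, -0.015]
contact_force: [-0.5, -0.4, -2.0]
gripper_width: 0.265
```

```bash
python3 c.py 11;python3 d.py 11; python3 - <<'E'
import cv2
p=cv2.imread('pics/side11.png');cv2.imwrite('pics/sd11.png',cv2.resize(p[240:430,220:380],(505,600),interpolation=cv2.INTER_CUBIC))
E
```

```text
tcp [ 0.5532 -0.2794  0.1679] F [-0.5 -0.4 -2. ] w 22.6 t 10.65
world d [-0.0002 -0.0006 -0.0724] tool shift now [0.002  0.0005 0.0724]
rotvec [0.     0.031  0.0005] shift after rot [-0.0003  0.0005  0.0724]
wrist bridge 4276 (array([ 554.4, -279.9]), array([23.7, 44.8]), 4.2) z [0.2133 0.2316]
wrist tips 766 (array([ 553.4, -277.4]), array([18.4, 25.1]), 4.7) z [0.0906 0.1168]
side bridge 65 (array([ 556.6, -297.4]), array([ 5.9, 22.1]), 87.8) z [0.2132 0.2265]
side tips 208 (array([ 554.5, -281.8]), array([18.8, 25.5]), 0.4) z [0.0937 0.117 ]
top tips 62 (array([ 550. , -275.4]), array([26.3, 15.3]), 51.5) z [0.0901 0.1172]
wrist -0.075 289 x [544.1 561.9] y [-285.5 -267.3] zmin [0.0924 0.0927 0.0931 0.0943]
wrist -0.05 246 x [547.1 560. ] y [-288.7 -264.2] zmin [0.1166 0.1172 0.1174 0.1182]
wrist -0.03 340 x [547.  560.1] y [-288.6 -264.2] zmin [0.1363 0.1364 0.1368 0.1375]
wrist 0.005 380 x [547.9 562.2] y [-288.8 -263.6] zmin [0.1713 0.1716 0.1717 0.1724]
bridge z [0.2185 0.2194 0.2198] (array([ 552.9, -277.5]), array([17.3, 20.7]), 1.1)
side -0.075 146 x [545.2 563.7] y [-292.4 -274.4] zmin [0.0934 0.0939 0.0941 0.0955]
side -0.05 144 x [547.2 561.7] y [-294.6 -272.3] zmin [0.1164 0.1167 0.1169 0.1174]
side -0.03 142 x [549.4 562.2] y [-294.5 -290.1] zmin [0.1364 0.1365 0.1366 0.137 ]
side 0.005 125 x [546.9 564.1] y [-294.2 -290.7] zmin [0.1713 0.1715 0.1716 0.1723]
```

View pics/sd11.png

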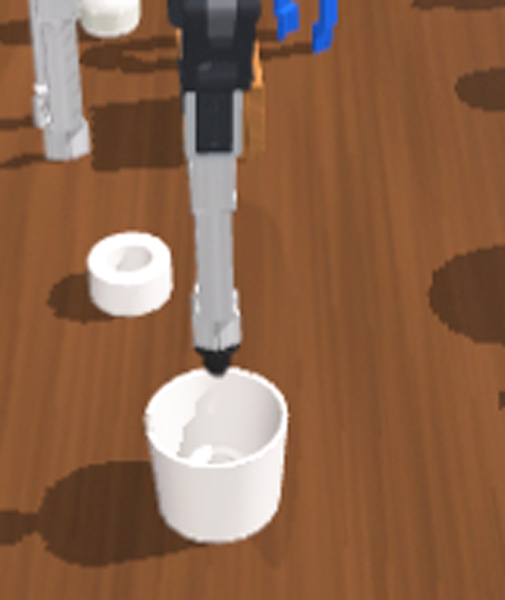

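View pics/wc11.png

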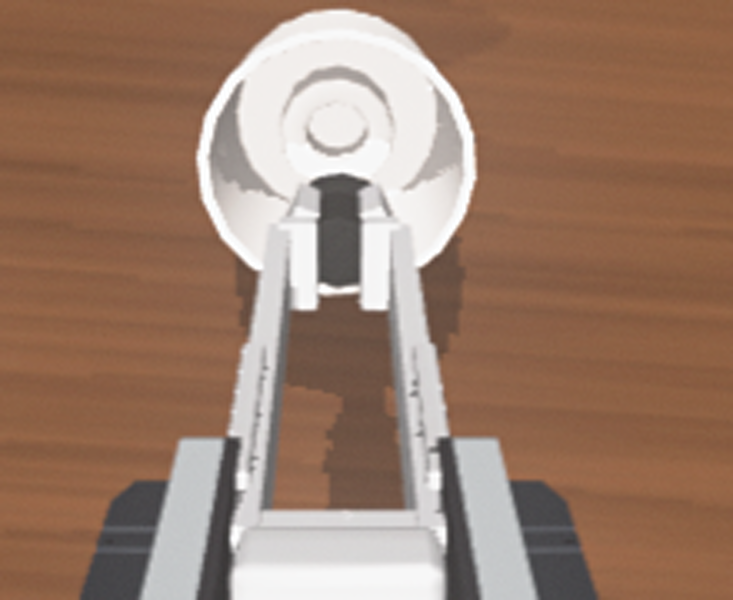

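The plug is held (side crop at 215,358) and the cup's ring stand is empty. I tighten the squeeze, rise and carry the plug over to the bottle.

Call:
{"method": "step_arm", "body": {"moves": [[0,0,0,0,0,0,0.02],[0,0,-0.01,0,0,0,0.018],[0,0,-0.03,0,0,0,0.016],[0,0,-0.027,0,0,0,0.016],[0.004,-0.03,0,0,0,0,0.016],[0.004,-0.04,0,0,0,0,0.016],[0.005,-0.045,0,0,0,0,0.016],[0.005,-0.045,0,0,0,0,0.016]]}}

```text
time: 11.6
tool_pos: [0.5615, -0.1172, 0.2352]
tool_rot: [0.001, 0.999, 0.036, -0.015]
contact_force: [0.4, 0.5, -1.4]
gripper_width: 0.241
```

Call:
{"method": "step_arm", "body": {"moves": [[0.005,-0.045,0,0,0,0,0.016],[0.005,-0.045,0,0,0,0,0.016],[0.005,-0.045,0,0,0,0,0.016],[0.005,-0.045,0,0,0,0,0.016],[0.004,-0.045,0,0,0,0,0.016],[0.004,-0.04,0,0,0,0,0.016],[0.003,-0.03,0,0,0,0,0.016],[0,0,0,0,0,0,0.016]]}}

```text
time: 12.4
tool_pos: [0.5703, 0.1815, 0.234]
tool_rot: [-0.0, 0.999, 0.039, -0.015]
contact_force: [-0.8, -0.6, -1.7]
gripper_width: 0.247
```

```bash
python3 - <<'E'
from h import *
goto((.565,.2545,.235),np.radians(4.2))
E
```

```text
tcp [0.5703 0.1815 0.234 ] F [-0.8 -0.6 -1.7] w 21.1 t 12.4
world d [-0.0053  0.073   0.001 ] tool shift now [ 0.0004 -0.0732 -0.0009]
rotvec [-0.0011  0.0306  0.0052] shift after rot [ 0.     -0.0732 -0.001 ]
```

Call:
{"method": "step_arm", "body": {"moves": [[0,-0.04,0,0,0,0.004,0.016],[0,-0.025,0,0,0,0,0.016],[0,-0.008,0,0,0,0,0.016],[0,0,0,0,0,0,0.016],[0,0,0,0,0,0,0.016],[0,0,0,0,0,0,0.016]]}}

```text
time: 13.0
tool_pos: [0.5657, 0.2495, 0.2335]
tool_rot: [0.001, 0.999, 0.034, -0.015]
contact_force: [-0.2, -0.2, -2.5]
gripper_width: 0.245
```

```bash
cat > b.py <<'E'
from h import *
import sys
k=sys.argv[1]
s=state();goto((.565,.2545,.235),np.radians(4.2))
t=s['tool_pos']
for c in ['wrist','side','top']:
    i=camera_info(c);p,d=grab_frame(c);save(c+k,p);np.savez('/tmp/%s%s'%(c,k),p=p,d=d)
    uv,P=cloud(c,d,i)
    H=cv2.cvtColor(p,cv2.COLOR_RGB2HSV)[uv[:,1],uv[:,0]]
    V=H[:,2];S=H[:,1]
    black=(V<70);grey=(V>90)&(S<60);amber=(S>150)&(H[:,0]<25)
    def sel(a,b,r,z0,z1,m): return P[(np.hypot(P[:,0]-a,P[:,1]-b)<r)&(P[:,2]>z0)&(P[:,2]<z1)&m]
    for n,q in dict(tips=sel(t[0],t[1],.022,t[2]-.077,t[2]-.058,grey),jaws=sel(t[0],t[1],.022,t[2]-.05,t[2]-.02,grey),
       pads=sel(t[0],t[1],.022,t[2]+.004,t[2]+.016,grey),plug=sel(t[0],t[1],.02,t[2]-.1,t[2]-.055,black),rim=sel(.565,.2545,.018,.092,.101,amber)).items():
        if len(q)>8: print(c,n,len(q),'x',np.round(np.percentile(q[:,0],[3,50,97])*1000,1),'y',np.round(np.percentile(q[:,1],[3,50,97])*1000,1),'z',np.round(np.percentile(q[:,2],[1,50,99]),4),circ(q) if n=='rim' else '')
    q=sel(t[0],t[1],.012,t[2]+.04,t[2]+.066,V>180)
    if len(q)>20: print(' bridge z',np.round(np.percentile(q[:,2],[50,90])-t[2],4))
p=cv2.imread('pics/side%s.png'%k);cv2.imwrite('pics/sc%s.png'%k,cv2.resize(p[110:240,230:370],(646,600),interpolation=cv2.INTER_CUBIC))
p=cv2.imread('pics/wrist%s.png'%k);cv2.imwrite('pics/wc%s.png'%k,cv2.resize(p[170:350,220:440],(733,600),interpolation=cv2.INTER_CUBIC))
E
python3 b.py 12
```

```text
tcp [0.5657 0.2495 0.2335] F [-0.2 -0.2 -2.5] w 20.9 t 13.0
world d [-0.0007  0.005   0.0015] tool shift now [-0.0004 -0.005  -0.0015]
rotvec [ 0.0005  0.0309 -0.0051] shift after rot [-0.0004 -0.005  -0.0015]
wrist tips 217 x [560.3 573.4 575.3] y [243.9 248.3 260.5] z [0.1569 0.1701 0.1754] 
wrist jaws 400 x [560.4 571.6 573.3] y [239.8 243.4 264.1] z [0.1839 0.2    0.2133] 
wrist pads 328 x [561.2 573.2 575.4] y [239.8 259.9 264.8] z [0.2378 0.2436 0.2494] 
wrist plug 52 x [571.2 571.8 572.4] y [249.2 252.3 254.7] z [0.1586 0.1652 0.1722] 
wrist rim 516 x [554.  566.3 575.2] y [247.2 260.8 270.4] z [0.0923 0.095  0.0968] (array([563.8, 258.6]), 13.1)
 bridge z [0.0521 0.0529]
side tips 72 x [560.1 568.5 578.3] y [233.8 240.4 246.2] z [0.1572 0.1673 0.1753] 
side jaws 100 x [562.8 569.  575.2] y [232.  236.6 241. ] z [0.1839 0.1983 0.2133] 
side pads 52 x [560.1 568.1 576. ] y [232.2 236.2 258.7] z [0.2382 0.2437 0.2492] 
side plug 42 x [561.9 568.  574.3] y [238.  243.9 248.7] z [0.1394 0.1496 0.1584] 
side rim 63 x [554.1 566.8 577.8] y [241.6 250.2 264.9] z [0.0923 0.095  0.0974] (array([566., 255.]), 14.8)
top tips 37 x [556.7 560.3 568.8] y [238.6 246.6 255.9] z [0.1567 0.1681 0.1753] 
top jaws 92 x [558.8 564.  572.6] y [236.7 237.7 259.1] z [0.1843 0.1978 0.2132] 
top pads 28 x [557.1 559.8 562.8] y [236.  257.9 260. ] z [0.2379 0.2441 0.2491] 
top rim 94 x [551.3 560.2 574.5] y [243.6 251.8 265. ] z [0.0931 0.0963 0.0994] (array([562.9, 254.3]), 12.6)
```

View pics/wc12.png

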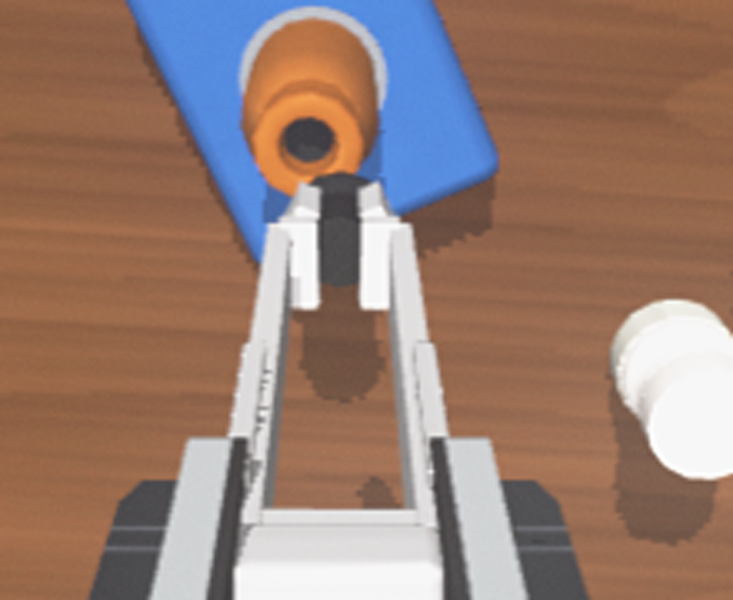

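View pics/sc12.png

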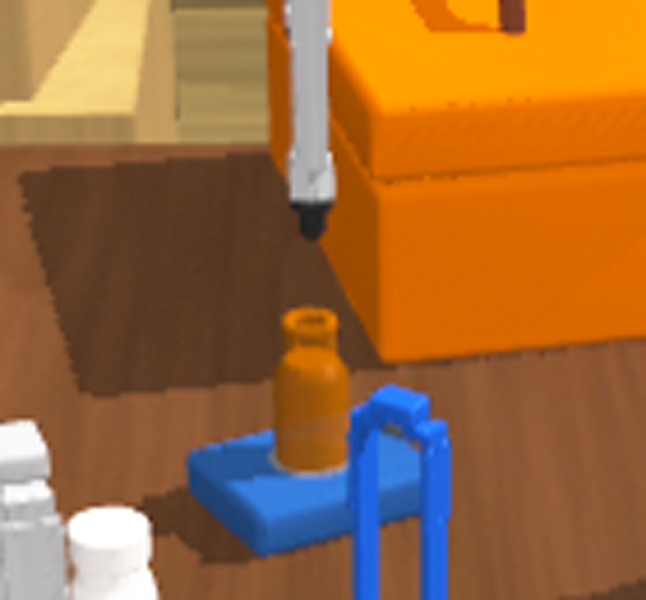

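Call:
{"method": "step_arm", "body": {"moves": [[-0.001,-0.0034,0.008,0,0,0,0.016],[-0.0005,-0.0034,0.01,0,0,0,0.016],[0,0,0.01,0,0,0,0.016],[0,0,0,0,0,0,0.016],[0,0,0,0,0,0,0.016]]}}

```text
time: 13.65
tool_pos: [0.5621, 0.2574, 0.2045]
tool_rot: [0.001, 0.999, 0.035, -0.016]
contact_force: [-0.0, -0.0, -0.2]
gripper_width: 0.243
```

```bash
python3 b.py 13
```

```text
tcp [0.5621 0.2574 0.2045] F [-0.  -0.  -0.2] w 20.8 t 13.65
world d [ 0.0029 -0.0029  0.0305] tool shift now [ 0.0017  0.0031 -0.0305]
rotvec [ 0.0006  0.0326 -0.0033] shift after rot [ 0.0026  0.0031 -0.0305]
wrist tips 203 x [554.3 570.  571.6] y [251.4 256.1 268.3] z [0.1293 0.1408 0.1464] 
wrist jaws 405 x [556.8 568.  569.7] y [247.7 251.3 272. ] z [0.1548 0.1708 0.1842] 
wrist pads 328 x [557.4 569.6 571.8] y [247.7 259.6 272.7] z [0.2087 0.2148 0.2203] 
wrist plug 59 x [561.3 568.  568.7] y [257.1 260.8 262.6] z [0.1277 0.1367 0.144 ] 
wrist rim 478 x [559.5 569.3 575.3] y [247.2 259.  270.5] z [0.0923 0.095  0.0968] (array([564.2, 258.8]), 12.9)
 bridge z [0.0521 0.0529]
side tips 69 x [555.2 565.6 574.1] y [244.3 248.4 263.3] z [0.1294 0.1395 0.1461] 
side jaws 100 x [558.2 565.4 572.4] y [240.7 245.  267. ] z [0.1553 0.1702 0.1842] 
side pads 45 x [559.3 565.5 573.4] y [240.5 244.2 247.5] z [0.2088 0.2139 0.22  ] 
side plug 39 x [557.4 565.3 571.7] y [245.5 251.1 256.8] z [0.1126 0.1208 0.1295] 
side rim 65 x [554.1 566.8 577.7] y [241.5 253.3 264.5] z [0.0921 0.095  0.0981] (array([565. , 253.2]), 15.2)
top tips 25 x [553.5 556.6 566.1] y [246.2 256.1 263. ] z [0.1295 0.1392 0.1461] 
top jaws 86 x [555.7 560.4 569.3] y [244.1 245.5 266.9] z [0.1545 0.1692 0.1842] 
top pads 19 x [555.  557.5 560.4] y [243.8 245.2 267.2] z [0.2089 0.215  0.2197] 
top rim 83 x [551.2 560.  574.3] y [243.8 250.2 261.3] z [0.0924 0.0965 0.0998] (array([562.6, 253.4]), 12.5)
```

View pics/wc13.png

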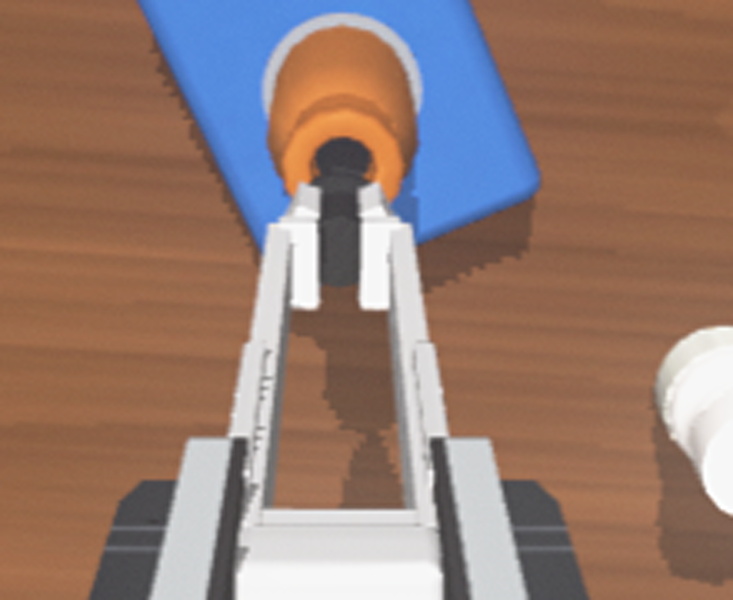

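View pics/sc13.png

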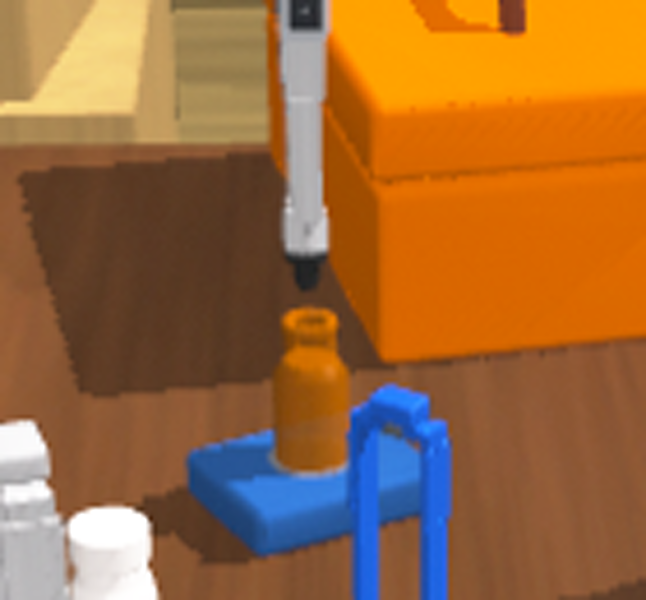

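Call:
{"method": "step_arm", "body": {"moves": [[0.0016,0.0014,0.005,0,0,0,0.016],[0,0,0.004,0,0,0,0.016],[0,0,0,0,0,0,0.016],[0,0,0,0,0,0,0.016]]}}

```text
time: 14.2
tool_pos: [0.5638, 0.2561, 0.1961]
tool_rot: [0.001, 0.999, 0.035, -0.016]
contact_force: [-0.5, 0.6, -1.3]
gripper_width: 0.246
```

```bash
python3 b.py 14
```

```text
tcp [0.5638 0.2561 0.1961] F [-0.5  0.6 -1.3] w 21.0 t 14.2
world d [ 0.0012 -0.0016  0.0389] tool shift now [-0.0002  0.0017 -0.0389]
rotvec [ 0.0002  0.0317 -0.0036] shift after rot [ 0.0011  0.0017 -0.0389]
wrist tips 205 x [557.1 571.6 573.4] y [249.8 254.8 267.3] z [0.1207 0.1328 0.138 ] 
wrist jaws 406 x [558.3 569.6 571.5] y [246.4 250.  270.6] z [0.1464 0.1623 0.1756] 
wrist pads 315 x [558.9 571.3 573.4] y [246.3 266.3 271.4] z [0.2005 0.2063 0.2119] 
wrist plug 47 x [569.2 569.8 572.5] y [255.8 258.3 261.3] z [0.1166 0.1275 0.1346] 
wrist rim 431 x [560.9 570.2 575.6] y [247.2 259.9 270.5] z [0.0925 0.095  0.0966] (array([564.4, 258.9]), 12.9)
 bridge z [0.0521 0.053 ]
side tips 70 x [557.  567.5 576. ] y [240.5 247.9 263. ] z [0.1197 0.13   0.1376] 
side jaws 97 x [559.7 566.2 572.6] y [238.8 243.8 264.8] z [0.147  0.1612 0.1759] 
side pads 49 x [559.2 567.1 575.3] y [238.8 242.6 247.2] z [0.2002 0.2059 0.2117] 
side plug 36 x [560.9 567.1 571.5] y [245.3 250.3 254.6] z [0.1045 0.1122 0.121 ] 
side rim 61 x [554.1 564.8 577.5] y [239.  249.1 265.9] z [0.0923 0.0952 0.0974] (array([564.6, 253. ]), 16.5)
top tips 29 x [555.4 559.2 568.6] y [245.  254.4 260.9] z [0.1211 0.1319 0.1375] 
top jaws 79 x [557.4 561.6 570.6] y [242.7 244.2 265.7] z [0.147  0.1615 0.1758] 
top pads 22 x [555.9 558.  560.8] y [242.4 254.6 265.8] z [0.2003 0.2061 0.2118] 
top rim 76 x [551.3 559.  573.9] y [243.9 249.6 261.6] z [0.0929 0.0964 0.1001] (array([562.8, 253.8]), 12.6)
```

View pics/wc14.png

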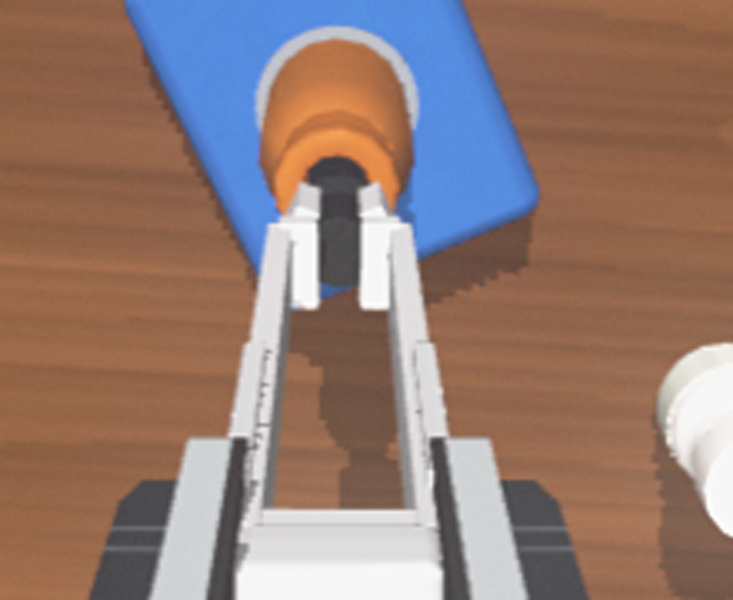

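View pics/sc14.png

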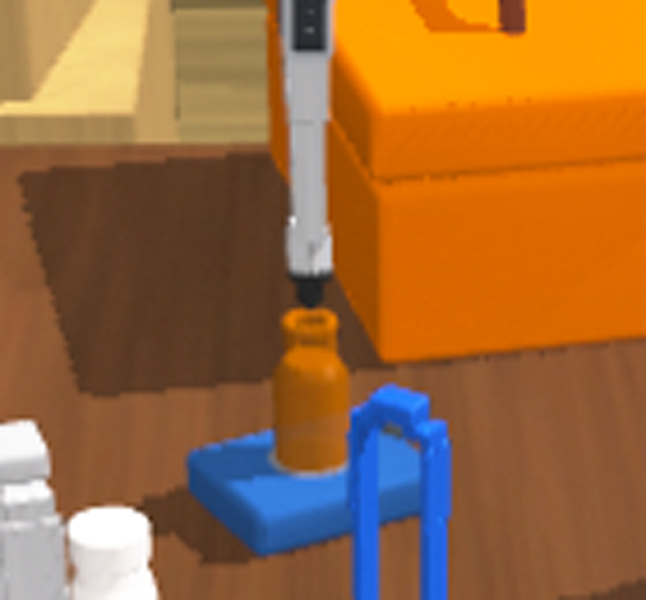

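Stem and mouth agree within about 0.5 mm in wrist and side. I lower in small steps and watch the force.

Call:
{"method": "step_arm", "body": {"moves": [[0,0,0.002,0,0,0,0.016],[0,0,0.002,0,0,0,0.016],[0,0,0.002,0,0,0,0.016],[0,0,0,0,0,0,0.016]]}}

```text
time: 14.75
tool_pos: [0.5635, 0.2561, 0.1899]
tool_rot: [0.001, 0.999, 0.035, -0.016]
contact_force: [-0.1, 0.5, -2.3]
gripper_width: 0.248
```

Call:
{"method": "step_arm", "body": {"moves": [[0.0001,0,0.002,0,0,0,0.016],[0.0001,0,0.002,0,0,0,0.016],[0,0,0,0,0,0,0.016]]}}

```text
time: 15.05
tool_pos: [0.5637, 0.2561, 0.186]
tool_rot: [0.001, 0.999, 0.035, -0.016]
contact_force: [-0.2, 0.0, -1.9]
gripper_width: 0.248
```

Call:
{"method": "step_arm", "body": {"moves": [[0,0,0.001,0,0,0,0.016],[0,0,0.001,0,0,0,0.016],[0,0,0,0,0,0,0.016]]}}

```text
time: 15.35
tool_pos: [0.5638, 0.2561, 0.1843]
tool_rot: [0.001, 0.999, 0.035, -0.016]
contact_force: [-0.2, -0.0, -1.3]
gripper_width: 0.249
```

Call:
{"method": "step_arm", "body": {"moves": [[0,0,0.001,0,0,0,0.016],[0,0,0.001,0,0,0,0.016],[0,0,0,0,0,0,0.016]]}}

```text
time: 15.65
tool_pos: [0.5636, 0.2561, 0.1822]
tool_rot: [0.001, 0.999, 0.035, -0.016]
contact_force: [1.0, -0.6, -1.8]
gripper_width: 0.242
```

```bash
python3 b.py 15
```

```text
tcp [0.5636 0.2561 0.1822] F [ 1.  -0.6 -1.8] w 20.7 t 15.65
world d [ 0.0014 -0.0016  0.0528] tool shift now [-0.0004  0.0017 -0.0528]
rotvec [ 0.0002  0.0314 -0.0035] shift after rot [ 0.0012  0.0017 -0.0528]
wrist tips 210 x [556.8 571.5 573.3] y [250.3 254.8 267.5] z [0.1057 0.119  0.1242] 
wrist jaws 414 x [558.3 569.5 571.2] y [246.4 258.1 270.7] z [0.1327 0.1487 0.162 ] 
wrist pads 330 x [558.8 571.1 573.3] y [246.5 266.4 271.3] z [0.1863 0.1923 0.1981] 
wrist plug 41 x [559.9 569.7 570.2] y [255.8 258.3 261.4] z [0.1074 0.1147 0.1213] 
wrist rim 364 x [562.9 571.4 575.6] y [246.9 260.  270.7] z [0.0922 0.095  0.0965] (array([564. , 258.8]), 13.1)
 bridge z [0.0521 0.0529]
side tips 73 x [556.7 567.1 575.7] y [241.5 247.6 260.1] z [0.1054 0.1159 0.1235] 
side jaws 98 x [559.4 566.  572.5] y [239.2 243.6 264.2] z [0.1326 0.1476 0.1619] 
side pads 51 x [558.9 566.9 575. ] y [238.3 243.4 247.1] z [0.1864 0.1926 0.1977] 
side plug 23 x [560.  566.9 572. ] y [244.3 248.3 254.7] z [0.0948 0.1025 0.1066] 
side rim 55 x [554.1 564.7 577.5] y [240.  247.  263.5] z [0.0921 0.0956 0.0981] (array([566. , 252.2]), 14.9)
top tips 26 x [554.8 557.9 564.8] y [245.  254.7 260.9] z [0.1064 0.1181 0.1239] 
top jaws 71 x [557.1 561.8 569.9] y [242.9 244.  265.3] z [0.1324 0.1464 0.1609] 
top pads 18 x [555.2 558.2 560.9] y [242.  263.9 265.8] z [0.1867 0.1924 0.1981] 
top rim 61 x [551.2 559.7 573.1] y [243.8 248.7 259.9] z [0.0921 0.0962 0.0997] (array([562.7, 253.7]), 12.6)
```

View pics/sc15.png

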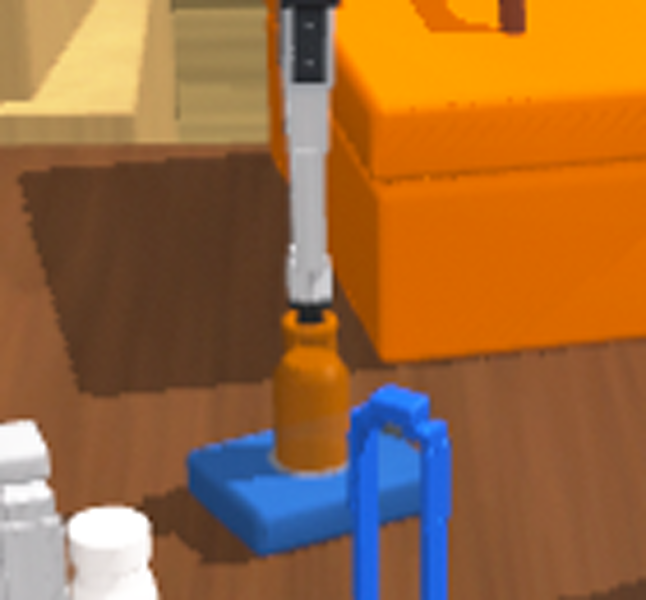

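View pics/wc15.png

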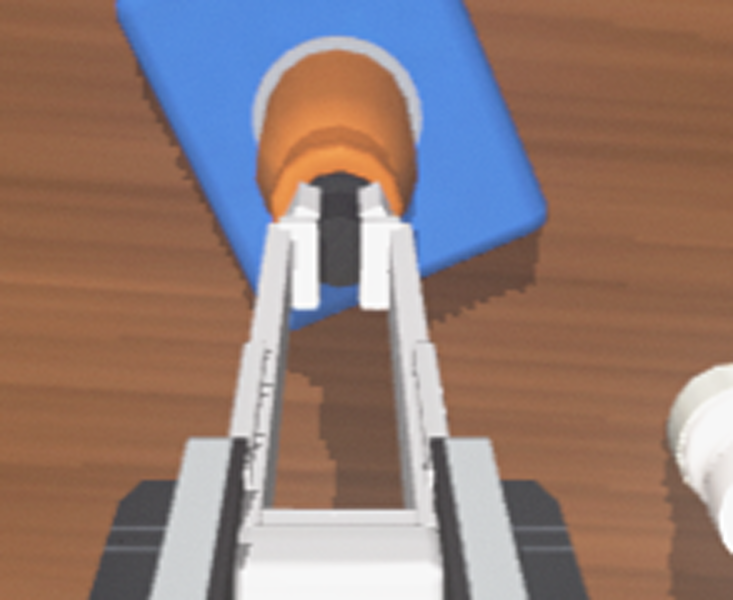

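Call:
{"method": "step_arm", "body": {"moves": [[0,0,0.001,0,0,0,0.016],[0,0,0,0,0,0,0.016]]}}

```text
time: 16.0
tool_pos: [0.5637, 0.2562, 0.1814]
tool_rot: [0.001, 0.999, 0.035, -0.016]
contact_force: [-0.4, 0.3, -0.8]
gripper_width: 0.245
```

Call:
{"method": "step_arm", "body": {"moves": [[0,0,0.001,0,0,0,0.016],[0,0,0,0,0,0,0.016]]}}

```text
time: 16.2
tool_pos: [0.5638, 0.2562, 0.1807]
tool_rot: [0.001, 0.999, 0.035, -0.015]
contact_force: [-0.1, 0.3, 0.6]
gripper_width: 0.246
```

Call:
{"method": "step_arm", "body": {"moves": [[0,0,0.001,0,0,0,0.016],[0,0,0,0,0,0,0.016]]}}

```text
time: 16.4
tool_pos: [0.5638, 0.2562, 0.1799]
tool_rot: [0.001, 0.999, 0.035, -0.015]
contact_force: [-0.5, -0.2, 1.4]
gripper_width: 0.247
```

Call:
{"method": "step_arm", "body": {"moves": [[0,0,0.001,0,0,0,0.016],[0,0,0,0,0,0,0.016]]}}

```text
time: 16.6
tool_pos: [0.5639, 0.2562, 0.1789]
tool_rot: [0.001, 0.999, 0.035, -0.015]
contact_force: [-1.2, -0.4, 1.9]
gripper_width: 0.24
```

Call:
{"method": "step_arm", "body": {"moves": [[0,0,0.001,0,0,0,0.016],[0,0,0,0,0,0,0.016]]}}

```text
time: 16.8
tool_pos: [0.5639, 0.2562, 0.178]
tool_rot: [0.0, 0.999, 0.035, -0.015]
contact_force: [-0.0, -0.1, 3.5]
gripper_width: 0.248
```

Call:
{"method": "step_arm", "body": {"moves": [[0,0,0.001,0,0,0,0.016],[0,0,0,0,0,0,0.016]]}}

```text
time: 17.0
tool_pos: [0.5639, 0.2563, 0.177]
tool_rot: [0.0, 0.999, 0.035, -0.015]
contact_force: [-0.7, -0.0, 5.0]
gripper_width: 0.247
```

Call:
{"method": "step_arm", "body": {"moves": [[0,0,0.001,0,0,0,0.016],[0,0,0,0,0,0,0.016]]}}

```text
time: 17.2
tool_pos: [0.564, 0.2562, 0.1762]
tool_rot: [0.0, 0.999, 0.035, -0.015]
contact_force: [-0.8, -0.2, 6.0]
gripper_width: 0.241
```

Call:
{"method": "step_arm", "body": {"moves": [[0,0,0.001,0,0,0,0.016],[0,0,0,0,0,0,0.016]]}}

```text
time: 17.4
tool_pos: [0.564, 0.2563, 0.1754]
tool_rot: [0.0, 0.999, 0.035, -0.015]
contact_force: [-1.2, -0.8, 6.4]
gripper_width: 0.245
```

Call:
{"method": "step_arm", "body": {"moves": [[0,0,0.001,0,0,0,0.016],[0,0,0,0,0,0,0.016]]}}

```text
time: 17.6
tool_pos: [0.564, 0.2563, 0.1745]
tool_rot: [0.0, 0.999, 0.035, -0.015]
contact_force: [0.1, -0.4, 6.0]
gripper_width: 0.244
```

```bash
python3 b.py 16|grep -v -e top -e pads
```

```text
tcp [0.564  0.2563 0.1745] F [ 0.1 -0.4  6. ] w 20.9 t 17.6
world d [ 0.001  -0.0018  0.0605] tool shift now [-0.0009  0.0018 -0.0605]
rotvec [-0.0003  0.0295 -0.0035] shift after rot [ 0.0009  0.0018 -0.0605]
wrist tips 198 x [557.6 571.8 573.5] y [250.6 254.8 267.2] z [0.0978 0.1105 0.1164] 
wrist jaws 407 x [558.5 569.7 571.4] y [246.6 266.4 270.8] z [0.1248 0.1409 0.1543] 
wrist plug 27 x [569.2 569.9 570.4] y [256.  258.5 261.5] z [0.1006 0.1076 0.1128] 
 bridge z [0.0521 0.0529]
side tips 69 x [556.6 566.9 575.6] y [243.3 246.9 262.4] z [0.0989 0.1084 0.1157] 
side jaws 99 x [559.2 566.  573.9] y [239.6 243.6 266. ] z [0.1253 0.1398 0.154 ] 
side plug 17 x [559.4 566.8 574.3] y [242.5 248.1 251.3] z [0.0918 0.0968 0.0984]
```

View pics/sc16.png

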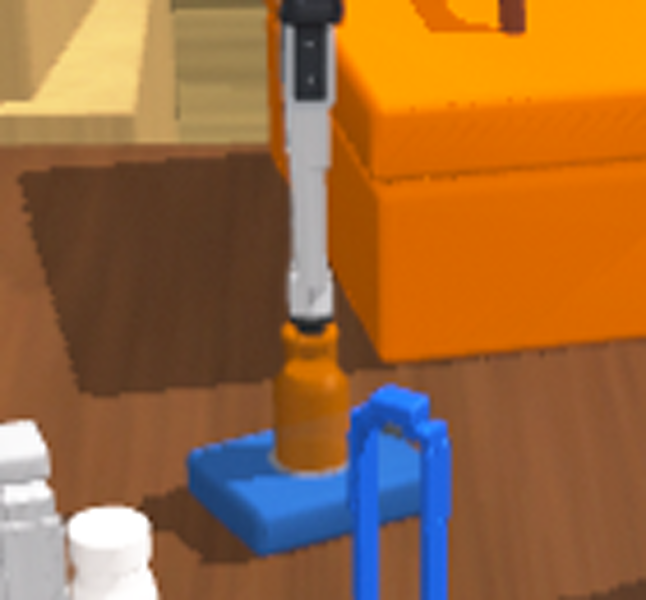

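View pics/wc16.png

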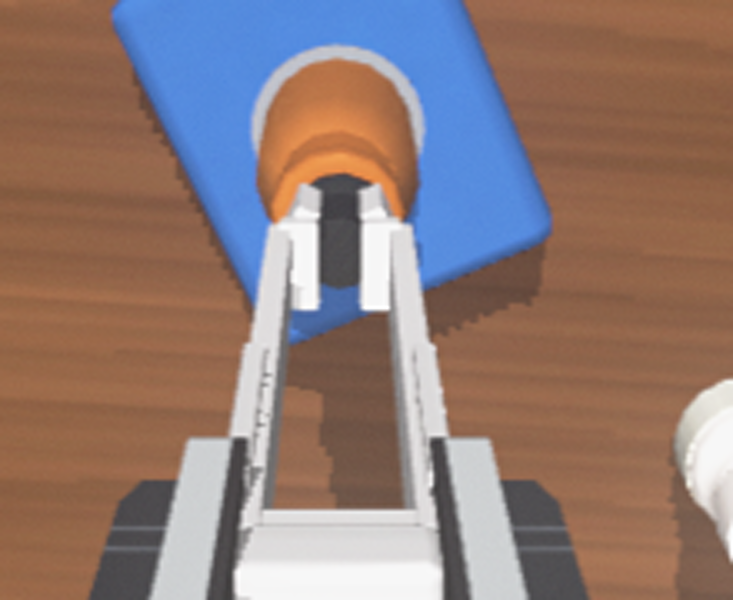

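Call:
{"method": "step_arm", "body": {"moves": [[0,0,0.001,0,0,0,0.016],[0,0,0,0,0,0,0.016]]}}

```text
time: 17.95
tool_pos: [0.564, 0.2563, 0.1735]
tool_rot: [0.0, 0.999, 0.035, -0.015]
contact_force: [-1.1, -0.0, 6.0]
gripper_width: 0.243
```

Call:
{"method": "step_arm", "body": {"moves": [[0,0,0.001,0,0,0,0.016],[0,0,0,0,0,0,0.016]]}}

```text
time: 18.15
tool_pos: [0.564, 0.2563, 0.1725]
tool_rot: [0.0, 0.999, 0.035, -0.015]
contact_force: [0.4, -0.9, 6.7]
gripper_width: 0.248
```

Call:
{"method": "step_arm", "body": {"moves": [[0,0,0.001,0,0,0,0.016],[0,0,0,0,0,0,0.016]]}}

```text
time: 18.35
tool_pos: [0.564, 0.2563, 0.1715]
tool_rot: [0.0, 0.999, 0.035, -0.015]
contact_force: [0.2, 0.2, 7.2]
gripper_width: 0.247
```

Call:
{"method": "step_arm", "body": {"moves": [[0,0,0.001,0,0,0,0.016],[0,0,0,0,0,0,0.016]]}}

```text
time: 18.55
tool_pos: [0.5639, 0.2563, 0.1706]
tool_rot: [0.0, 0.999, 0.035, -0.015]
contact_force: [-0.5, -1.1, 6.8]
gripper_width: 0.244
```

Call:
{"method": "step_arm", "body": {"moves": [[0,0,0.0005,0,0,0,0.016],[0,0,0,0,0,0,0.016]]}}

```text
time: 18.75
tool_pos: [0.5639, 0.2563, 0.1701]
tool_rot: [0.0, 0.999, 0.035, -0.015]
contact_force: [1.0, -0.5, 6.4]
gripper_width: 0.248
```

Call:
{"method": "step_arm", "body": {"moves": [[0,0,0.0005,0,0,0,0.016],[0,0,0,0,0,0,0.016]]}}

```text
time: 18.95
tool_pos: [0.564, 0.2563, 0.1698]
tool_rot: [0.0, 0.999, 0.035, -0.015]
contact_force: [0.2, 0.1, 7.4]
gripper_width: 0.245
```

Call:
{"method": "step_arm", "body": {"moves": [[0,0,0.0005,0,0,0,0.016],[0,0,0,0,0,0,0.016]]}}

```text
time: 19.15
tool_pos: [0.564, 0.2563, 0.1694]
tool_rot: [0.0, 0.999, 0.035, -0.014]
contact_force: [-0.2, -0.4, 7.1]
gripper_width: 0.248
```

Call:
{"method": "step_arm", "body": {"moves": [[0,0,0.0005,0,0,0,0.016],[0,0,0,0,0,0,0.016]]}}

```text
time: 19.35
tool_pos: [0.5641, 0.2563, 0.1691]
tool_rot: [0.0, 0.999, 0.035, -0.014]
contact_force: [-0.5, -0.3, 8.3]
gripper_width: 0.25
```

Call:
{"method": "step_arm", "body": {"moves": [[0,0,0.0005,0,0,0,0.016],[0,0,0,0,0,0,0.016]]}}

```text
time: 19.55
tool_pos: [0.5641, 0.2563, 0.1688]
tool_rot: [0.0, 0.999, 0.035, -0.014]
contact_force: [-0.5, -0.1, 7.6]
gripper_width: 0.246
```

Call:
{"method": "step_arm", "body": {"moves": [[0,0,0.0005,0,0,0,0.016],[0,0,0,0,0,0,0.016]]}}

```text
time: 19.75
tool_pos: [0.5642, 0.2563, 0.1684]
tool_rot: [0.0, 0.999, 0.035, -0.014]
contact_force: [-1.3, -0.8, 7.8]
gripper_width: 0.244
```

Call:
{"method": "step_arm", "body": {"moves": [[0,0,0,0,0,0,0.016]]}}

```text
time: 19.85
tool_pos: [0.5642, 0.2563, 0.1685]
tool_rot: [0.0, 0.999, 0.035, -0.014]
contact_force: [-1.0, -1.2, 8.5]
gripper_width: 0.249
```

```bash
python3 b.py 17|grep -v -e top -e pads
```

```text
tcp [0.5642 0.2563 0.1685] F [-1.  -1.2  8.5] w 21.3 t 19.85
world d [ 0.0008 -0.0018  0.0665] tool shift now [-0.0012  0.0019 -0.0665]
rotvec [-0.0004  0.0283 -0.0035] shift after rot [ 0.0007  0.0019 -0.0665]
wrist tips 196 x [555.8 571.7 573.4] y [250.3 254.9 267.2] z [0.0927 0.1044 0.1104] 
wrist jaws 396 x [559.1 569.8 571.5] y [246.7 258.2 270.9] z [0.119  0.1348 0.1482] 
wrist plug 38 x [558.6 569.7 570.2] y [256.1 260.4 261.6] z [0.094  0.1015 0.108 ] 
 bridge z [0.0521 0.053 ]
side tips 67 x [558.4 567.  575.6] y [241.4 246.5 261.8] z [0.092  0.1021 0.1097] 
side jaws 97 x [559.3 567.4 573.8] y [238.7 243.4 265. ] z [0.1188 0.1333 0.1475]
```

View pics/sc17.png

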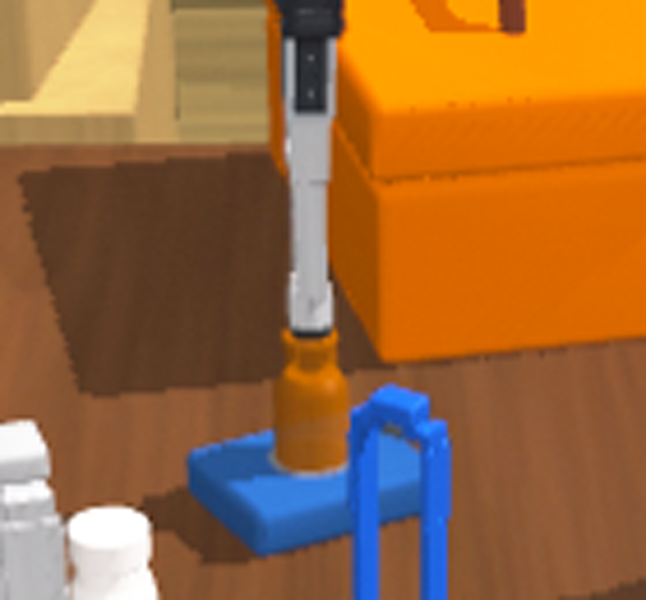

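View pics/wc17.png

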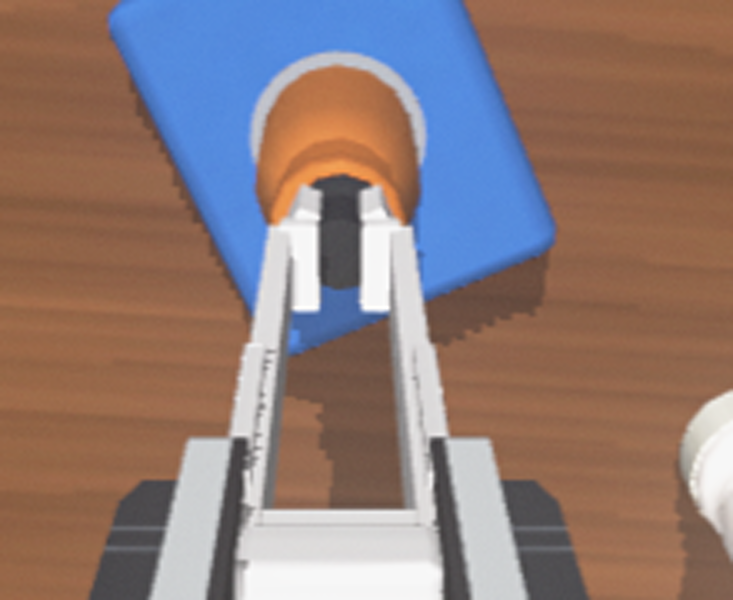

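Call:
{"method": "step_arm", "body": {"moves": [[0,0,0.0005,0,0,0,0.016],[0,0,0,0,0,0,0.016]]}}

```text
time: 20.2
tool_pos: [0.5642, 0.2563, 0.1681]
tool_rot: [0.0, 0.999, 0.035, -0.014]
contact_force: [-1.1, -0.7, 9.5]
gripper_width: 0.253
```

Call:
{"method": "step_arm", "body": {"moves": [[0,0,0.0005,0,0,0,0.016],[0,0,0,0,0,0,0.016]]}}

```text
time: 20.4
tool_pos: [0.5642, 0.2564, 0.1678]
tool_rot: [0.0, 0.999, 0.035, -0.014]
contact_force: [-1.0, -0.2, 10.0]
gripper_width: 0.246
```

Call:
{"method": "step_arm", "body": {"moves": [[0,0,0.0005,0,0,0,0.016],[0,0,0,0,0,0,0.016]]}}

```text
time: 20.6
tool_pos: [0.5643, 0.2564, 0.1675]
tool_rot: [0.0, 0.999, 0.035, -0.014]
contact_force: [-1.5, -0.1, 10.1]
gripper_width: 0.244
```

```bash
cat > rz.py <<'E'
from h import *
F=[]
for c in ['wrist','side']:
    i=camera_info(c);p,d=grab_frame(c);uv,P=cloud(c,d,i);F.append(state()['contact_force'][2])
    H=cv2.cvtColor(p,cv2.COLOR_RGB2HSV)[uv[:,1],uv[:,0]]
    m=(H[:,1]>150)&(H[:,0]<25)&(np.hypot(P[:,0]-.565,P[:,1]-.2555)<.02)
    q=P[m];print(c,'amber z',np.round(np.percentile(q[:,2],[50,90,95,98,99.5]),4))
    m=(H[:,2]<70)&(np.hypot(P[:,0]-.565,P[:,1]-.2555)<.013)&(P[:,2]>.06)&(P[:,2]<.12)
    q=P[m];print(c,'black z',len(q),np.round(np.percentile(q[:,2],[1,10,50,90,98]),4))
print(np.round(F,1))
E
python3 rz.py
```

```text
wrist amber z [0.0651 0.0869 0.0874 0.0879 0.0882]
wrist black z 19 [0.0934 0.0963 0.1013 0.1054 0.1062]
side amber z [0.0593 0.0839 0.0874 0.089  0.1064]
side black z 10 [0.0879 0.0886 0.0898 0.0914 0.092 ]
[10.3  9.3]
```

The force has risen clearly above the 8 N plateau: about 10 measured plus 1.7 N tare, so about 12 N. The rim at about 0.088 also meets the flange at about 0.088. I let the pack come back up, then open the tongs.

Call:
{"method": "step_arm", "body": {"moves": [[0,0,-0.002,0,0,0,0.016],[0,0,-0.002,0,0,0,0.016],[0,0,-0.002,0,0,0,0.016],[0,0,-0.001,0,0,0,0.016],[0,0,0,0,0,0,0.016]]}}

```text
time: 21.2
tool_pos: [0.5636, 0.2562, 0.172]
tool_rot: [0.0, 0.999, 0.035, -0.015]
contact_force: [0.8, -0.0, 4.1]
gripper_width: 0.246
```

```bash
python3 rz.py
```

```text
wrist amber z [0.0694 0.0914 0.0919 0.0925 0.093 ]
wrist black z 28 [0.0972 0.099  0.1047 0.1102 0.1111]
side amber z [0.0602 0.0883 0.0918 0.0932 0.0939]
side black z 8 [0.0918 0.0929 0.0944 0.0958 0.0974]
[3.9 3.8]
```

Call:
{"method": "step_arm", "body": {"moves": [[0,0,-0.0015,0,0,0,0.016],[0,0,-0.0015,0,0,0,0.016],[0,0,0,0,0,0,0.016]]}}

```text
time: 21.6
tool_pos: [0.5633, 0.2561, 0.1743]
tool_rot: [0.001, 0.999, 0.035, -0.016]
contact_force: [1.0, 0.5, -0.1]
gripper_width: 0.243
```

Call:
{"method": "step_arm", "body": {"moves": [[0,0,0,0,0,0,0.02],[0,0,0,0,0,0,0.024],[0,0,0,0,0,0,0.028],[0,0,0,0,0,0,0.031],[0,0,0,0,0,0,0.034],[0,0,0,0,0,0,0.034],[0,0,0,0,0,0,0.034]]}}

```text
time: 22.3
tool_pos: [0.5634, 0.2561, 0.1748]
tool_rot: [0.001, 0.999, 0.035, -0.016]
contact_force: [0.1, 0.3, -2.7]
gripper_width: 0.399
```

```bash
python3 rz.py; python3 b.py 18
```

```text
wrist amber z [0.0723 0.0946 0.0954 0.0958 0.0963]
wrist black z 141 [0.0975 0.0984 0.106  0.1119 0.1136]
side amber z [0.0617 0.0902 0.095  0.0961 0.0974]
side black z 3 [0.0976 0.0977 0.0981 0.0989 0.099 ]
[-1.1 -2. ]
tcp [0.5635 0.2561 0.1749] F [ 0.3  0.1 -2. ] w 33.7 t 22.4
world d [ 0.0015 -0.0016  0.0601] tool shift now [-0.0005  0.0017 -0.0601]
rotvec [ 0.0001  0.0311 -0.0035] shift after rot [ 0.0014  0.0017 -0.0601]
wrist tips 172 x [556.  571.1 573.5] y [245.9 250.8 271.3] z [0.0981 0.1089 0.1168] 
wrist jaws 444 x [557.9 569.  571.3] y [242.5 270.2 274.8] z [0.1254 0.1414 0.1545] 
wrist pads 391 x [558.  570.7 573.5] y [242.3 246.  275.4] z [0.1791 0.1849 0.1908] 
wrist plug 143 x [559.5 568.3 570.1] y [251.8 259.  266. ] z [0.0972 0.106  0.1141] 
wrist rim 223 x [554.4 573.  575.7] y [249.5 259.9 268.6] z [0.0921 0.0948 0.0967] (array([563.4, 258.7]), 12.9)
 bridge z [0.0534 0.0543]
side tips 62 x [556.5 565.1 575.6] y [238.7 243.1 265.7] z [0.0997 0.1101 0.1166] 
side jaws 98 x [559.2 565.9 573.8] y [235.2 239.7 270.1] z [0.1257 0.1397 0.1539] 
side pads 43 x [558.7 566.7 574.9] y [235.5 238.9 243.1] z [0.1791 0.1852 0.1909] 
side rim 34 x [554.1 564.7 577.5] y [240.8 246.2 260.5] z [0.092  0.0951 0.0973] (array([565.4, 252.7]), 13.8)
top tips 29 x [554.8 559.9 566.8] y [241.  252.7 267.5] z [0.099  0.1117 0.1165] 
top jaws 79 x [556.7 561.8 570.5] y [238.8 240.2 269.5] z [0.1251 0.1401 0.154 ] 
top pads 19 x [555.2 557.4 560.3] y [238.3 268.1 270.3] z [0.1793 0.1841 0.1904] 
top rim 29 x [551.1 554.5 560. ] y [245.4 256.2 265.1] z [0.0927 0.0965 0.1006] (array([560.1, 254.6]), 11.0)
```

View pics/sc18.png

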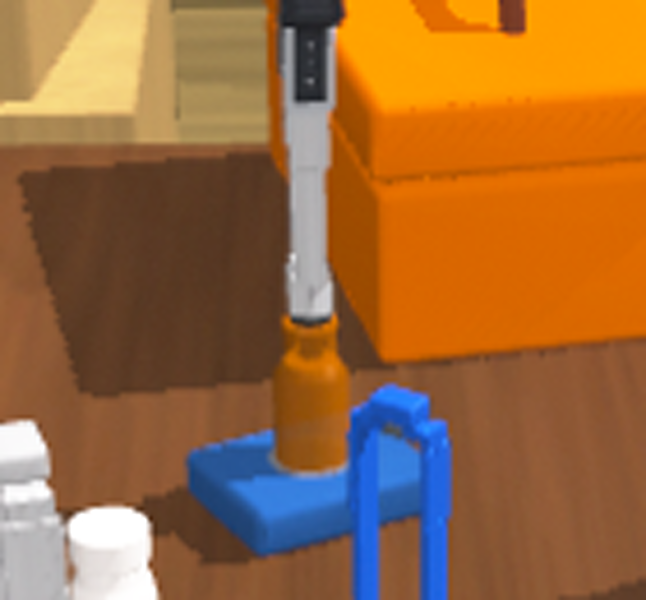

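View pics/wc18.png

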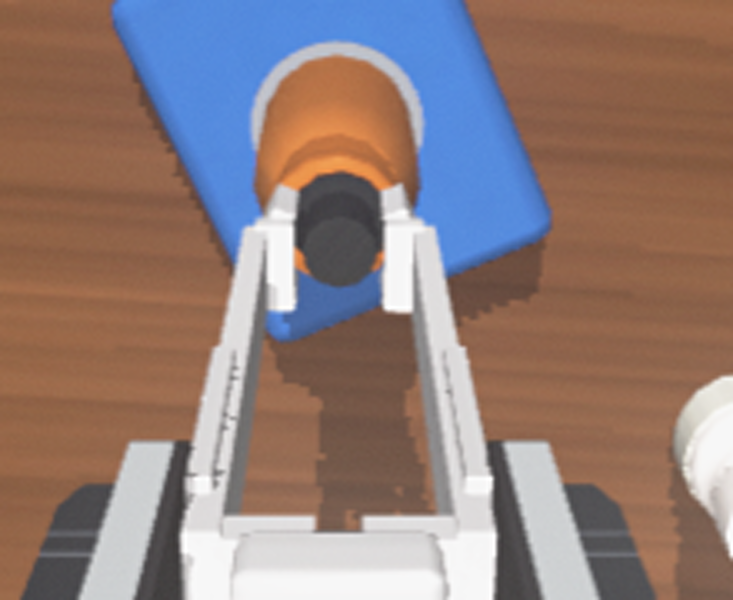

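Call:
{"method": "step_arm", "body": {"moves": [[-0.0001,0,-0.004,0,0,0,0.034],[-0.0002,0,-0.006,0,0,0,0.034],[-0.0003,0,-0.01,0,0,0,0.034],[0,0,-0.02,0,0,0,0.034],[0,0,-0.02,0,0,0,0.034],[0,0,0,0,0,0,0.034],[0,0,0,0,0,0,0.034]]}}

```text
time: 23.25
tool_pos: [0.5652, 0.2563, 0.2359]
tool_rot: [0.0, 0.999, 0.035, -0.015]
contact_force: [-0.2, 0.1, -2.2]
gripper_width: 0.394
```

```bash
python3 rz.py; python3 b.py 19 | grep -v -e plug -e rim; python3 - <<'E'
from h import *
for c in ['side','wrist','top']:
    z=np.load('/tmp/%s19.npz'%c);i=camera_info(c);uv,P=cloud(c,z['d'],i)
    H=cv2.cvtColor(z['p'],cv2.COLOR_RGB2HSV)[uv[:,1],uv[:,0]]
    m=(H[:,2]<70)&(np.hypot(P[:,0]-.565,P[:,1]-.2555)<.014)&(P[:,2]>.08)&(P[:,2]<.13)
    q=P[m];print(c,len(q),np.round(np.percentile(q[:,2],[2,50,90,98]),4) if len(q) else '')
E
```

```text
wrist amber z [0.0734 0.0953 0.0957 0.0962 0.0966]
wrist black z 64 [0.1    0.1017 0.107  0.112  0.1133]
side amber z [0.0616 0.0902 0.0948 0.0963 0.0969]
side black z 64 [0.0967 0.0987 0.1064 0.1149 0.1157]
[-2.9 -1.5]
tcp [0.5642 0.2561 0.2337] F [-0.  -0.2 -1.5] w 34.1 t 23.35
world d [ 0.0008 -0.0016  0.0013] tool shift now [ 0.0006  0.0016 -0.0013]
rotvec [ 0.0005  0.0328 -0.0035] shift after rot [ 0.0007  0.0016 -0.0013]
wrist tips 137 x [555.2 572.1 574. ] y [245.6 250.7 271.3] z [0.1613 0.1689 0.1755] 
wrist jaws 458 x [558.2 569.7 572. ] y [242.3 245.9 274.7] z [0.1842 0.2002 0.2135] 
wrist pads 385 x [558.8 571.4 574.2] y [242.3 246.1 275.3] z [0.2379 0.2441 0.2494] 
 bridge z [0.0534 0.0543]
side tips 65 x [558.1 566.4 576.6] y [236.7 242.3 262.7] z [0.1621 0.1697 0.1756] 
side jaws 99 x [561.1 567.2 573.3] y [235.5 239.3 243.2] z [0.1839 0.1985 0.2131] 
side pads 50 x [557.9 566.1 574. ] y [235.1 239.  271.1] z [0.2379 0.2438 0.2494] 
top tips 34 x [555.6 561.5 567.7] y [240.6 243.7 267.2] z [0.1615 0.1691 0.1752] 
top jaws 101 x [557.  562.6 570.6] y [238.9 240.1 269.6] z [0.1839 0.1989 0.2135] 
top pads 27 x [555.3 558.3 562.3] y [238.5 268.7 270.3] z [0.2383 0.2437 0.2491] 
side 65 [0.098  0.1061 0.1147 0.1161]
wrist 65 [0.1004 0.1068 0.1118 0.1134]
top 48 [0.099  0.1128 0.1171 0.1185]
```

View pics/sc19.png

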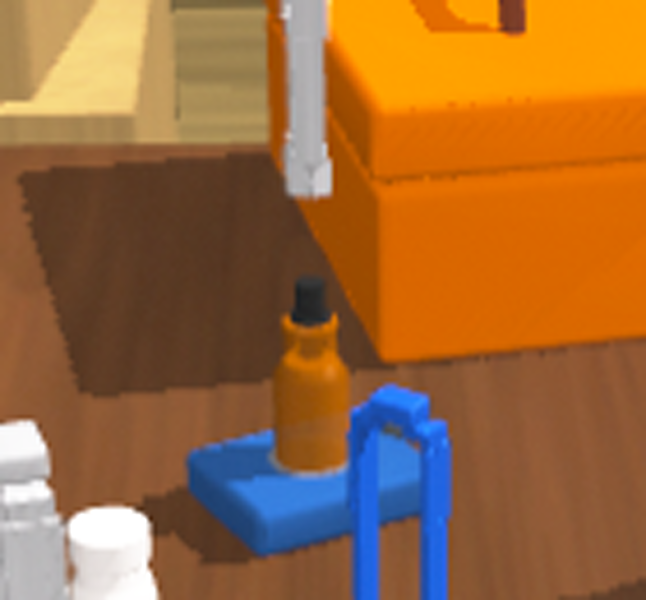

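View pics/wc19.png

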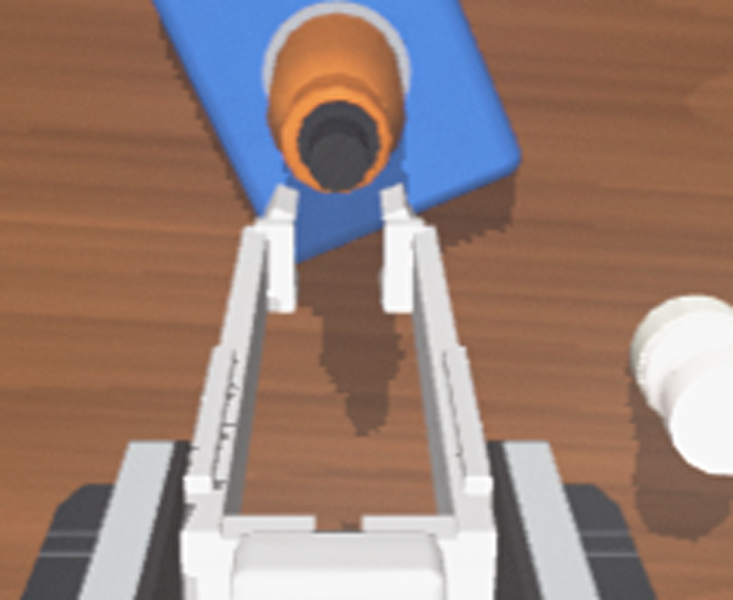

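The plug is seated: head top at 0.116 = rim 0.097 + 19 mm, flange on the rim (side crop at 310,318). Next, back to the rest.

Call:
{"method": "step_arm", "body": {"moves": [[-0.003,0.02,0,0,0,-0.003,0.034],[-0.006,0.04,0,0,0,0,0.034],[-0.006,0.045,0,0,0,0,0.034],[-0.006,0.045,0,0,0,0,0.034],[-0.006,0.045,0,0,0,0,0.034],[-0.005,0.03,0,0,0,0,0.034],[-0.002,0.0138,0,0,0,0,0.034],[0,0,0,0,0,0,0.034]]}}

```text
time: 24.3
tool_pos: [0.548, 0.0144, 0.2355]
tool_rot: [0.0, 0.999, 0.035, -0.016]
contact_force: [-0.1, 0.5, -1.6]
gripper_width: 0.398
```

Call:
{"method": "step_arm", "body": {"moves": [[0,0,0.03,0,0,0,0.034],[0,0,0.03,0,0,0,0.034],[0,0,0.02,0,0,0,0.034],[0,0,0,0,0,0,0.034],[0,0,0,0,0,0,0.034]]}}

```text
time: 24.8
tool_pos: [0.5458, 0.0166, 0.1561]
tool_rot: [0.0, 0.999, 0.037, -0.016]
contact_force: [0.7, 0.2, -1.7]
gripper_width: 0.4
```

```bash
cat > r.py <<'E'
from h import *
import sys
k=sys.argv[1]
s=state();goto((.5477,.0155,.08),np.radians(4.2))
t=s['tool_pos']
for c in ['wrist','side','top']:
    i=camera_info(c);p,d=grab_frame(c);save(c+k,p);np.savez('/tmp/%s%s'%(c,k),p=p,d=d)
    uv,P=cloud(c,d,i)
    H=cv2.cvtColor(p,cv2.COLOR_RGB2HSV)[uv[:,1],uv[:,0]]
    V=H[:,2];S=H[:,1];grey=(V>90)&(S<60)
    def sel(a,b,r,z0,z1,m): return P[(np.hypot(P[:,0]-a,P[:,1]-b)<r)&(P[:,2]>z0)&(P[:,2]<z1)&m]
    for n,q in dict(tips=sel(t[0],t[1],.025,t[2]-.077,t[2]-.058,grey),jaws=sel(t[0],t[1],.025,t[2]-.05,t[2]-.02,grey),
       pads=sel(t[0],t[1],.025,t[2]+.004,t[2]+.016,grey),rest=sel(.549,.015,.05,.046,.053,S>100)).items():
        if len(q)>8: print(c,n,len(q),'x',np.round(np.percentile(q[:,0],[3,97])*1000,1),'y',np.round(np.percentile(q[:,1],[3,97])*1000,1),'z',np.round(np.percentile(q[:,2],[1,99]),4),rect(q) if n=='rest' else '')
    q=sel(t[0],t[1],.012,t[2]+.04,t[2]+.066,V>180)
    if len(q)>20: print(' bridge z',np.round(np.percentile(q[:,2],[50,90]),4))
p=cv2.imread('pics/side%s.png'%k);cv2.imwrite('pics/sc%s.png'%k,cv2.resize(p[170:310,220:370],(643,600),interpolation=cv2.INTER_CUBIC))
p=cv2.imread('pics/wrist%s.png'%k);cv2.imwrite('pics/wc%s.png'%k,cv2.resize(p[170:400,200:460],(678,600),interpolation=cv2.INTER_CUBIC))
E
python3 r.py 20
```

```text
tcp [0.5458 0.0166 0.1561] F [ 0.7  0.2 -1.7] w 34.1 t 24.8
world d [ 0.0019 -0.0011 -0.0761] tool shift now [0.0042 0.0013 0.0761]
rotvec [-0.0005  0.0314  0.0009] shift after rot [0.0018 0.0012 0.0761]
wrist tips 158 x [537.6 556. ] y [ 6.3 31.5] z [0.0833 0.0981] 
wrist jaws 473 x [539.9 553.9] y [ 2.7 35.1] z [0.1065 0.136 ] 
wrist pads 394 x [539.9 555.8] y [ 2.8 35.8] z [0.1603 0.172 ] 
wrist rest 3153 x [526.2 571.4] y [-15.3  51.2] z [0.0466 0.0503] (array([548. ,  17.9]), array([46.4, 70. ]), 4.0)
 bridge z [0.2087 0.2096]
side tips 78 x [539.8 559.4] y [-2.1 24.7] z [0.0851 0.098 ] 
side jaws 129 x [542.2 556.7] y [-4.5 26.7] z [0.1066 0.1355] 
side pads 64 x [542.8 557.9] y [-4.2  1.8] z [0.1606 0.1718] 
side rest 361 x [528.6 572.9] y [-21.1  47.7] z [0.0462 0.052 ] (array([550.8,  14.7]), array([45.9, 75.8]), 4.0)
top rest 237 x [526.  547.9] y [-18.3  47.5] z [0.047  0.0527] (array([537.1,  15.2]), array([26.2, 69.6]), 8.6)
```

View pics/wc20.png

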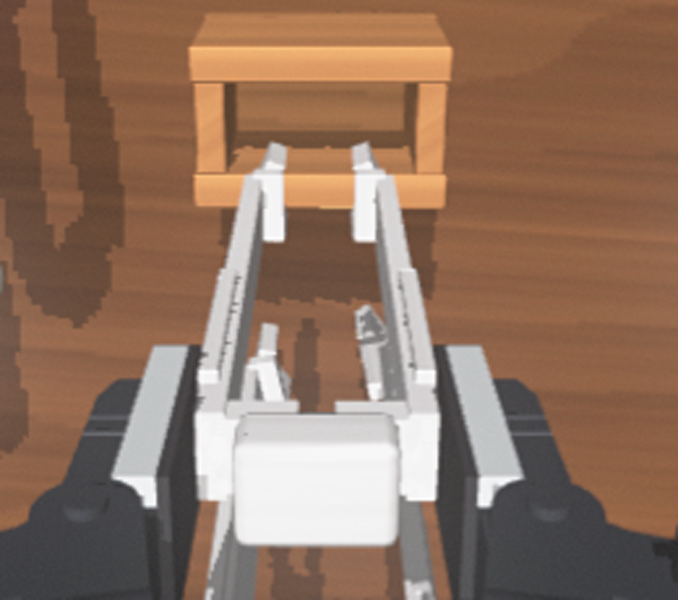

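View pics/sc20.png

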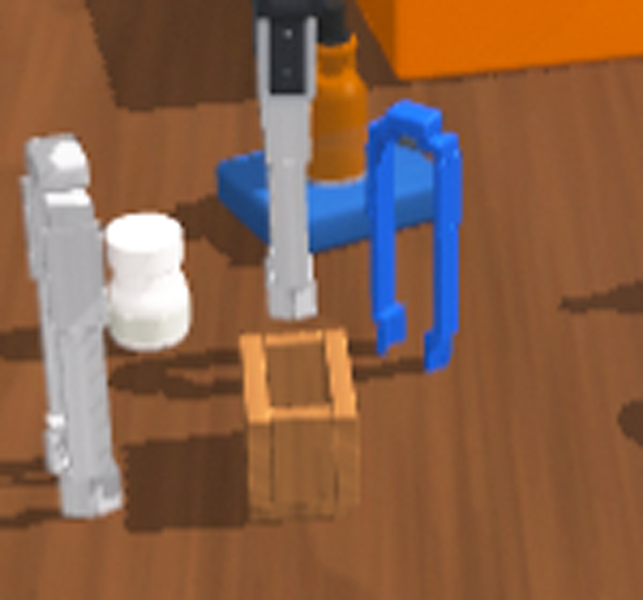

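Call:
{"method": "step_arm", "body": {"moves": [[0.0014,0.0011,0.01,0,0,0,0.034],[0.0004,0,0.012,0,0,0,0.034],[0.0004,0,0.012,0,0,0,0.034],[0.0002,0,0.006,0,0,0,0.034],[0,0,0,0,0,0,0.034],[0,0,0,0,0,0,0.034]]}}

```text
time: 25.55
tool_pos: [0.5468, 0.0144, 0.1157]
tool_rot: [0.001, 0.999, 0.036, -0.016]
contact_force: [0.6, 0.1, -0.9]
gripper_width: 0.398
```

```bash
python3 r.py 21
```

```text
tcp [0.5468 0.0144 0.1157] F [ 0.6  0.1 -0.9] w 33.9 t 25.55
world d [ 0.0009  0.0011 -0.0357] tool shift now [ 0.0021 -0.0011  0.0357]
rotvec [-0.0001  0.0315 -0.0006] shift after rot [ 0.001  -0.0011  0.0357]
wrist tips 169 x [532.4 557. ] y [ 3.3 29.2] z [0.0425 0.0576] 
wrist jaws 454 x [541.8 555. ] y [ 0.5 32.9] z [0.0659 0.0955] 
wrist pads 385 x [541.4 556.9] y [ 0.5 33.6] z [0.1198 0.1314] 
wrist rest 4180 x [525.9 571.3] y [-15.1  51.2] z [0.0465 0.0502] (array([548.,  18.]), array([46.6, 70.1]), 4.1)
 bridge z [0.1683 0.1692]
side tips 78 x [540.2 560.1] y [-3.5 23.4] z [0.0445 0.0573] 
side jaws 124 x [542.6 557.5] y [-6.4 24.6] z [0.0663 0.0947] 
side pads 70 x [540.7 558.5] y [-5.2 26.7] z [0.1206 0.1314] 
side rest 316 x [528.7 573.7] y [-20.2  46.5] z [0.0462 0.0519] (array([550.9,  13.2]), array([45.8, 72.5]), 3.9)
top rest 196 x [526. 544.] y [-18.4  47.5] z [0.0467 0.0528] (array([534.1,  14.9]), array([18.4, 69.8]), 7.3)
```

View pics/wc21.png

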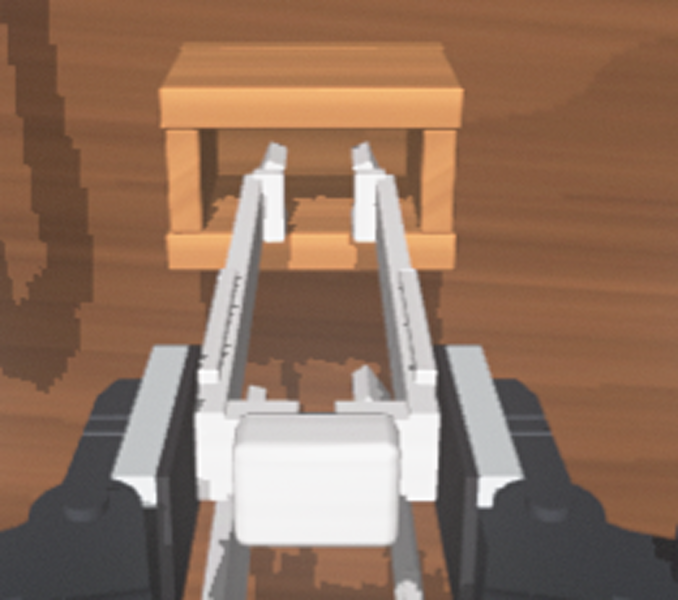

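View pics/sc21.png

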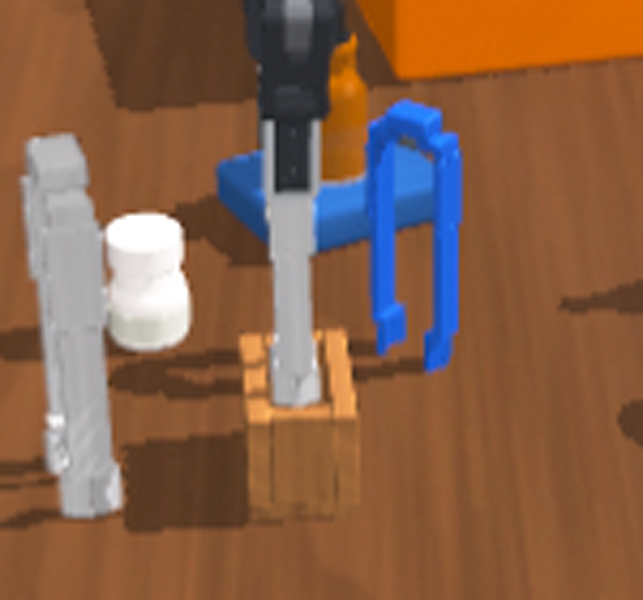

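Call:
{"method": "step_arm", "body": {"moves": [[0.0005,-0.0012,0.008,0,0,0,0.034],[0.0003,0,0.01,0,0,0,0.034],[0.0003,0,0.01,0,0,0,0.034],[0.0002,0,0.006,0,0,0,0.034],[0,0,0,0,0,0,0.034],[0,0,0,0,0,0,0.034]]}}

```text
time: 26.3
tool_pos: [0.547, 0.0156, 0.0817]
tool_rot: [0.001, 0.999, 0.036, -0.016]
contact_force: [-0.2, 0.1, -1.0]
gripper_width: 0.398
```

Call:
{"method": "step_arm", "body": {"moves": [[0,0,0.001,0,0,0,0.034],[0,0,0.001,0,0,0,0.034],[0,0,0,0,0,0,0.034]]}}

```text
time: 26.6
tool_pos: [0.5472, 0.0156, 0.0802]
tool_rot: [0.001, 0.999, 0.036, -0.015]
contact_force: [-0.7, -0.6, -1.2]
gripper_width: 0.395
```

Call:
{"method": "step_arm", "body": {"moves": [[0,0,0.001,0,0,0,0.034],[0,0,0,0,0,0,0.034]]}}

```text
time: 26.8
tool_pos: [0.547, 0.0156, 0.079]
tool_rot: [0.001, 0.999, 0.036, -0.015]
contact_force: [0.8, -0.3, -0.9]
gripper_width: 0.396
```

Call:
{"method": "step_arm", "body": {"moves": [[0,0,0.001,0,0,0,0.034],[0,0,0,0,0,0,0.034]]}}

```text
time: 27.0
tool_pos: [0.547, 0.0156, 0.0779]
tool_rot: [0.001, 0.999, 0.036, -0.016]
contact_force: [0.2, -0.2, -1.6]
gripper_width: 0.396
```

Call:
{"method": "step_arm", "body": {"moves": [[0,0,0.001,0,0,0,0.034],[0,0,0,0,0,0,0.034]]}}

```text
time: 27.2
tool_pos: [0.5476, 0.0155, 0.0777]
tool_rot: [0.001, 0.999, 0.036, -0.015]
contact_force: [0.0, -1.0, 1.7]
gripper_width: 0.398
```

```bash
python3 r.py 22
```

```text
tcp [0.5476 0.0155 0.0777] F [ 0.  -1.   1.7] w 34.0 t 27.2
world d [0.0001 0.     0.0023] tool shift now [ 0.0001 -0.     -0.0023]
rotvec [ 0.0005  0.0297 -0.0005] shift after rot [ 0.0001 -0.     -0.0023]
wrist tips 37 x [534.5 545. ] y [-3.6 36.8] z [0.0041 0.0196] 
wrist jaws 449 x [541.  555.2] y [ 1.8 34. ] z [0.0285 0.0574] 
wrist pads 386 x [542.2 557.4] y [ 1.7 34.7] z [0.0819 0.0935] 
wrist rest 5638 x [526.4 571.4] y [-14.9  51.2] z [0.0463 0.0501] (array([548. ,  18.1]), array([46.7, 70.1]), 4.0)
 bridge z [0.1304 0.1313]
side jaws 56 x [544.  556.7] y [-4.8  3.1] z [0.0429 0.0573] 
side pads 61 x [543.5 559.4] y [-5.3  0.5] z [0.0824 0.0935] 
side rest 310 x [528.5 572.9] y [-21.   46.4] z [0.0464 0.052 ] (array([550.9,  13.2]), array([45.9, 73.2]), 4.0)
top rest 139 x [526.  542.1] y [-18.3  47.5] z [0.0468 0.0527] (array([534.2,  14.7]), array([15.4, 69.8]), 4.2)
```

View pics/sc22.png

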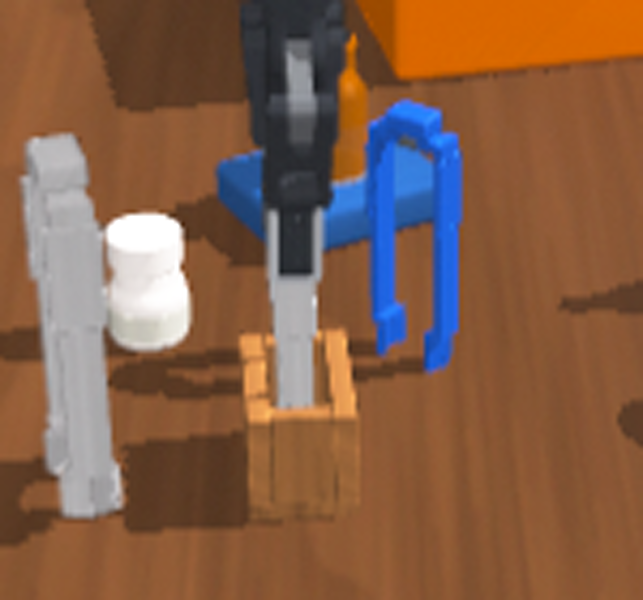

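View pics/wc22.png

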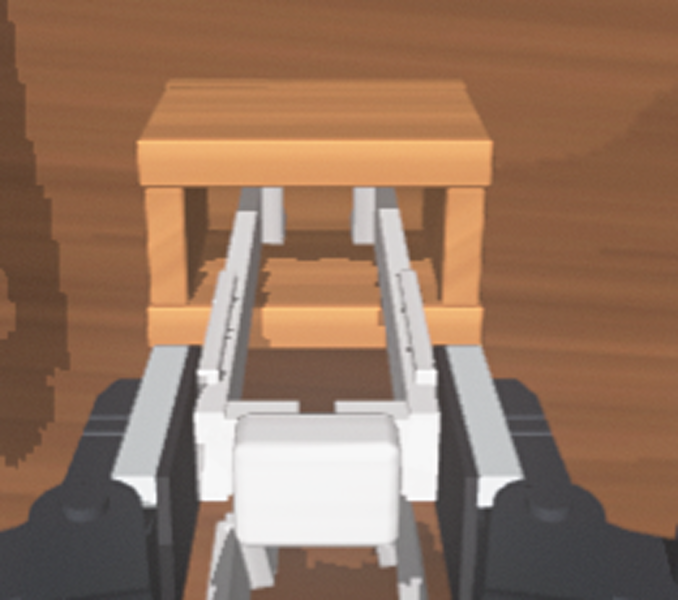

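Call:
{"method": "step_arm", "body": {"moves": [[0,0,0,0,0,0,0.037],[0,0,0,0,0,0,0.04],[0,0,0,0,0,0,0.045],[0,0,0,0,0,0,0.055],[0,0,0,0,0,0,0.062],[0,0,0,0,0,0,0.062],[0,0,0,0,0,0,0.062]]}}

```text
time: 28.05
tool_pos: [0.5469, 0.0157, 0.0769]
tool_rot: [0.001, 0.999, 0.036, -0.016]
contact_force: [0.5, -0.3, 0.2]
gripper_width: 0.729
```

```bash
python3 r.py 23
```

```text
tcp [0.5469 0.0157 0.0769] F [ 0.5 -0.3  0.2] w 62.3 t 28.05
world d [ 0.0008 -0.0002  0.0031] tool shift now [ 0.0007  0.0002 -0.0031]
rotvec [-0.0001  0.0311 -0.0005] shift after rot [ 0.0008  0.0002 -0.0031]
wrist tips 40 x [534.4 541.9] y [ 2.3 36.9] z [0.0042 0.0186] 
wrist jaws 504 x [541.3 555.4] y [-3.9 33.9] z [0.0276 0.0564] 
wrist pads 427 x [541.7 557.4] y [-3.9 34.5] z [0.0811 0.0929] 
wrist rest 5591 x [526.4 571.4] y [-15.   51.2] z [0.0463 0.0502] (array([548.2,  18. ]), array([46.1, 70.1]), 4.2)
 bridge z [0.1304 0.1313]
side jaws 36 x [542.  556.7] y [-8.6 25.8] z [0.0468 0.0565] 
side pads 39 x [543.6 557.7] y [-8.8 -4.9] z [0.0813 0.0924] 
side rest 313 x [528.5 572.9] y [-21.  47.] z [0.0464 0.0519] (array([550.9,  13.9]), array([45.9, 73.3]), 4.1)
top rest 130 x [526.  542.2] y [-18.5  47.6] z [0.0468 0.0529] (array([534.1,  14.8]), array([15. , 69.8]), 4.4)
```

View pics/wc23.png

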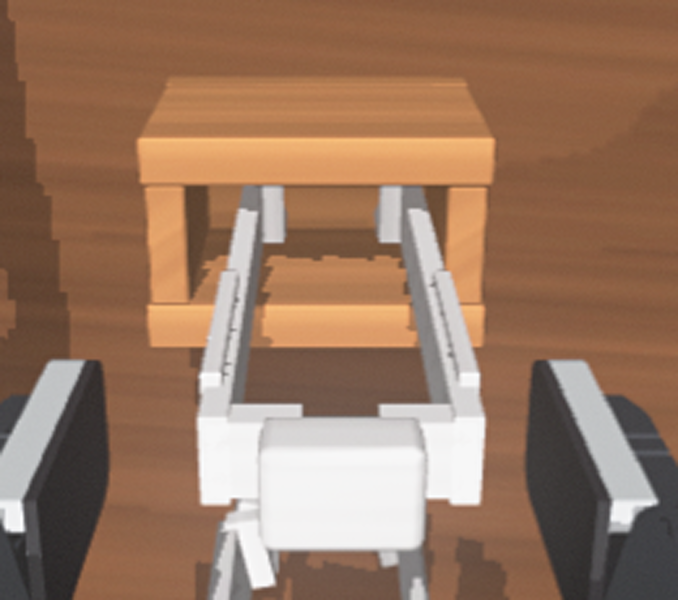

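Call:
{"method": "step_arm", "body": {"moves": [[-0.0003,0,-0.01,0,0,0,0.062],[-0.0005,0,-0.015,0,0,0,0.062],[-0.0006,0,-0.02,0,0,0,0.062],[-0.001,0,-0.035,0,0,0,0.062],[-0.001,0,-0.04,0,0,0,0.062],[0,0,-0.04,0,0,0,0.062],[0,0,0,0,0,0,0.062],[0,0,0,0,0,0,0.062]]}}

```text
time: 29.0
tool_pos: [0.5496, 0.0156, 0.2402]
tool_rot: [0.001, 0.999, 0.036, -0.013]
contact_force: [0.4, -0.5, -1.0]
gripper_width: 0.724
```

```bash
python3 - <<'E'
from h import *
goto((.5,0,.2))
for c in ['side','top','wrist']:
    i=camera_info(c);p,d=grab_frame(c);save(c+'24',p);uv,P=cloud(c,d,i)
    H=cv2.cvtColor(p,cv2.COLOR_RGB2HSV)[uv[:,1],uv[:,0]]
    def sel(xy,r,z0,z1,m=True): return P[(np.hypot(*(P[:,:2]-xy).T)<r)&(P[:,2]>z0)&(P[:,2]<z1)&m]
    q=sel((.549,.015),.04,.122,.14)
    if len(q)>5:print(c,'tongs',rect(q),np.percentile(q[:,2],[50,98]))
    q=sel((.549,.015),.04,.085,.14)
    if len(q)>5:print(c,'pads',rect(q))
    q=sel((.565,.2545),.014,.09,.13,H[:,2]<70)
    if len(q)>5:print(c,'plug',circ(q),np.percentile(q[:,2],[2,98]))
    q=sel((.565,.2545),.02,.03,.101,H[:,1]>150)
    if len(q)>5:print(c,'bottle top',np.percentile(q[:,2],[98]))
E
```

```text
tcp [0.5496 0.0156 0.2402] F [ 0.4 -0.5 -1. ] w 61.8 t 29.0
world d [-0.0496 -0.0156 -0.0402] tool shift now [-0.0496  0.012   0.0415]
side tongs (array([549.9,   6.2]), array([14. , 32.4]), 0.4) [0.13070364 0.13288243]
side pads (array([549.9,  10.5]), array([18. , 44.6]), 3.9)
side plug (array([566. , 251.4]), 8.5) [0.09740881 0.11663909]
side bottle top [0.09587146]
top tongs (array([542.8,  10.4]), array([ 8.3, 37. ]), 16.2) [0.13091919 0.13365685]
top pads (array([541.9,  10.7]), array([12.5, 41.3]), 18.0)
top plug (array([562.8, 253.5]), 6.6) [0.09883469 0.11731368]
top bottle top [0.09983936]
wrist tongs (array([547.3,  14.8]), array([16.1, 37.3]), 4.4) [0.13037139 0.13190621]
wrist pads (array([547.8,  14.5]), array([17.2, 39.4]), 4.0)
wrist plug (array([563.7, 256.9]), 9.4) [0.09686258 0.11440901]
wrist bottle top [0.09662586]
```

View pics/side24.png

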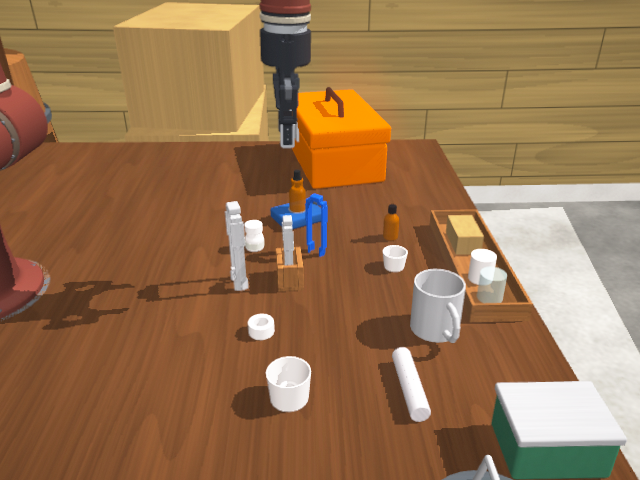

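View pics/wrist24.png

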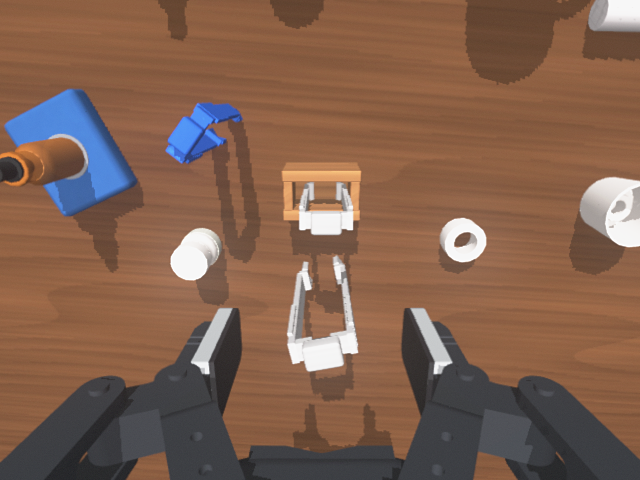

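The tongs stand upright in the rest (wrist 325,205; side 289,240), with their top back at 0.132. The plug sits in the bottle (side 297,177), spanning z 0.097 to 0.116. The cup is empty, the other things are where they were, and the gripper is clear of everything.

```bash
python3 -c "
from plant import *
print(job_done())"
```

```text
the job is handed in; nothing more can be done
None
```

The rubber plug is home in the bottle's neck, the tongs are back upright in their rest, and the job is handed in at about 29 s of the 67 s allowed.

- **What I did:** I gripped the smaller silver tongs from the wooden rest and squeezed their tips on the plug's head in the large cup. I carried the plug to the open bottle and pressed in small steps. The force levelled off at about 8 N, then rose to about 12 N with the flange on the rim. I then eased off, opened the tongs and returned them; the gripper's own fingers never touched the plug.
- **Plug:** After release it spans about z 0.097 to 0.116 m, which matches a flange flat on the 0.097 m rim. The rim itself came back up to about 0.097 m.
- **Tongs:** Their top is at 0.132 m, the same as at the start. They stand upright, about 3 mm off centre across the rest's width.
- **Everything else:** The other things on the shelf look unmoved, and the gripper is clear of everything.
- **Disagreements:** The cameras differ by 2 to 4 mm in absolute position, so I lined things up by comparing parts within the same camera. The tongs also slipped about 2 mm and tilted about 2° in the gripper when I lifted them, and I corrected for both.

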